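# Lock a lever shaft with its pin

### The job

Lock the lever shaft so that it can be worked on: take the steel locking pin out of its V-cradle, put it tip first into the slanted bush on the bearing housing, and swing the ball lever over gently until the pin catches in the hidden cross-hole of the shaft. Then push the pin fully home, its flange down on the bush, without ever forcing the lever against the pin, and leave the things lying round about where they are.

Things in the scene. Friction and masses are not known exactly. Their poses are not given: they have to be found in the camera images.
- housing: grey cast bearing housing on a dark steel base plate 160 x 130 x 12 mm, fixed. Origin: centre of the plate's underside; z up, x away from the robot, y along the shaft towards the lever. Round barrel, radius 42, 70 long, about the horizontal shaft axis, which lies along y 80 mm above the bench. At the -y end the bare shaft with a plain collar (radius 21) reaches y = -85 mm
- bush: steel bush on the housing's upper side towards the robot: outer diameter 25, bore 13.6, countersunk to 19 mm. Origin: centre of its mouth, 58 mm from the shaft axis. z: along the bore out of the mouth, 40 deg from vertical, leaning to the housing's -x, square to the shaft. It guides the pin for 34 mm; the shaft's surface (radius 20) is 38 mm below the mouth
- bore_foot (a point): point on the bore's axis 85 mm below the mouth, inside the far wall under the shaft. The bore goes on there (15.6 mm wide, bell-mouthed) from 81 to 104 mm below the mouth. A hidden spring ball here stops a pin that drops through the shaft, its flange then about 11 mm off the mouth; pushing it past the ball and home takes about 10 to 14 N along the bore
- shaft_hole (a point): point where bore axis and shaft axis cross. Here the shaft has one straight cross-hole right through it, about 15 mm wide, hidden inside. A pin let go in the bush slides by its own weight onto the shaft, flange 57 mm off the mouth; when the turning hole comes under it, it drops about 46 mm at once to the spring ball, and the shaft is then locked but for a little slack
- lock_pin: loose oiled steel locking pin, about 60 g. Origin: on its axis at the underside of the flange; x axis from head to tip. Shank 12 mm diameter, 95 long, last 4 mm chamfered to 7; flange 21 mm diameter, 5 thick; then a knurled grip, 17.6 mm diameter, to the flat top of the head 24 mm from the origin. Starts level in the cradle. Home: origin at the bush's origin, x reversed to the bush's z
- cradle: aluminium cradle, fixed: base 96 x 50 x 10 mm, two V-notched uprights, 10 mm thick and 36 wide, at x = -30 and +30 mm. Origin: centre of the underside, z up. The pin lies in the notches along the cradle's x, axis 52 mm above the bench, tip to +x, its origin at x = -38 mm; between the uprights the shank is free for 50 mm, 42 mm clear below its axis. The uprights end 4 mm above its axis
- lever_ball (a point): centre of the black ball knob (26 mm diameter) on the steel hand lever, 110 mm from the hinge axis; the stem below it is 10 to 12 mm thick
- lever_hinge (a point): point on the shaft axis in the lever's plane, 90 mm from the bush's plane towards the housing's +y, 80 mm above the bench; the ball swings about it in the housing's x-z plane
- lever (a joint): lever angle in rad: 0 upright, positive with the ball swung to the housing's -x (robot side); travel -0.65 to 0.65. Takes about 1 N at the ball and stays where left. Starts leaning away from the robot. It is clamped on the round shaft at no fixed angle, so the angle at which the cross-hole lines up is unknown: between -0.25 and 0.5, once in its travel; the hole catches the pin over about 0.15 rad
- parts_tray: black tray with small parts, 100 x 150 x 36 mm, origin at the centre of its underside, on the far side of the housing from the cradle; leave it alone
- bearing: ball bearing 47 mm across, 14 mm thick; leave it alone
- grease_tin: round tin 66 mm across, 32 mm high, with a green lid; leave it alone
- pliers: red-handled pliers lying flat, 180 x 56 x 12 mm; leave them alone
- hex_keys: red folding hex key set, 36 x 100 x 28 mm; leave it alone
Mind the look-alikes: they are no part of the job. Leave any turquoise or yellow look-alike of the lock_pin alone.

How it is judged:
By the outcome, as a careful person would: the job done as asked, in the order asked, and still so for the second after the job is handed in, with the robot touching nothing.
It also fails if it takes over 61 s, if anything falls off the work surface, if the arm or the gripper's body presses on something with over 40 N, if the wrist force passes 120 N, or if a joint passes its speed limit or range.

### The arm

A 7-joint arm with a two-finger parallel gripper is mounted at the origin on a cart in front of the work surface, level with it; the furniture and walls round the work are solid. World frame = base frame: x ahead of the robot, y to its left, z up, the work surface at z = 0. Lengths are in mm, angles in rad, forces in N, time in s.
With the tool pointing down it reaches from about 350 to 900 mm from the base axis. Payload 19.9 kg.
Tool frame: the origin (TCP) lies at the centre of the arm's flange, where the gripper is bolted on; the fingertips stand 199 mm ahead of it and the grasp point (between the pads) lies 180 mm ahead of it; z points along the fingers, y is the line along which they close (so a half turn about z gives the same grasp; the last joint's range is limited). The gripper opens to 94 mm and grips with 3 to 60 N. Pads are 16 mm wide; open, the fingers measure 119 mm over their backs; the gripper's body (75 mm by 177 mm) begins 78 mm behind the grasp point.
Start: joints at [-1.361, 0.417, -0.01, 1.614, 0.005, 1.111, -0.053], TCP at [155.099, 605.445, 404.625] pointing down, gripper open.
Joint ranges: [-2.81, 2.81], [-0.39, 2.02], [-1.27, 1.25], [0.06, 2.57], [-1.19, 4.33], [0.19, 2], [-2.82, 2.82]. Speed limits (rad/s): [1.89, 1.89, 2.39, 2.39, 3.01, 3.01, 3.01].

### API

Orientations are given as a rotation vector (axis times angle).
In Python, from bench import observe, grab_frame, sign_off gives the robot as it stands.
- The arm moves only by the tool arm_command, never from a script. Its argument "targets" is a list of rows, each an object of numbers: "dx", "dy", "dz": the shift along the world's x, y, z in m; "twist": the turn about the world's z in rad; "hand": the gripper's target within -1 to 1 (shut at 1, half-way at 0, fully open at -1). A call has 1 to 5 rows; each row is the pose to reach, as a shift and turn from the pose commanded when the call began; what a row does not reach only later rows make up. A row lasts 1/12 s, in which the tool goes at most 41.7 mm and 7.16 degrees, less where a joint would pass 70% of its speed; a pose out of reach is approached as far as the arm can. A call with a gripper value outside its range is refused whole. The fingers move at their own pace and stop on an object; "force" is the grip in N (left out, the last holds). Time passes only in rows, so rows that repeat a pose let the fingers close. It gives the time, the measured TCP pose, the force, the opening and the grip force at its end, in the units of the state.
- observe(): the state, without advancing time (a new reading comes with each control period).
- grab_frame(name): name is "side" or "top" or "wrist"; returns a dict with "image" (420x560x3 uint8, red, green, blue), "intrinsics" (3x3 intrinsics, pixels), "origin" and "orientation" of the camera in the world; the wrist camera has in their place "tool_from_camera" (4x4, takes a point from camera to tool coordinates, whose origin is the TCP and whose axes are the flange's). Camera axes: x right, y down, z forward; pixel columns grow to the right and rows downward; lengths in mm; the calibration is good to about 2 mm. The wrist camera is an equidistant fisheye: a pixel r from the principal point sees the ray r / f radians off the axis. A picture is of the moment at which its call begins: read the wrist's pose just before it. There is no depth.
- sign_off(): hands the job in; it is judged then, once.
The state is a dict: "time_s": time; "q": joint angles; "qvel": joint speeds; "joint_torque": joint torques, N m; "eef_pos": TCP position; "tcp_rot": TCP orientation; "contact_force": force on the tool from outside, world axes, zero at the start; "wrist_torque": the same for the moment, N m; "gripper_width": opening from 0.0 (shut) to 1.0 (fully open); "grasp_force": force on a finger pad.
Only numpy, scipy, OpenCV 4.12 (cv2) and the standard library are available. Lean on these libraries where they do the work, as an engineer would, in place of code of your own. Each camera call takes 0.05 s, during which the arm holds its last target. There are 200 camera calls.

## Working session

There is one attempt and no reset: what is moved stays moved. The work goes in short steps, Python scripts to look and compute and a tool call to move; the robot and the scene stay as the last step left them, time stands still between calls to the robot, and variables do not carry over. Pictures are saved under pics/ and viewed, at most 10 in all, crops included, and the job is handed in when it is done.

Besides the shell and the picture viewer there is one more tool, called after "Emit:" by a JSON object that holds its "op" and its "data", one argument or row to a line. arm_command: Moves the arm, as the interface text tells. Its arguments: {"type":"object","properties":{"targets":{"type":"array"},"force":{"type":"number"}},"required":["targets"]}

```bash
mkdir -p pics; cat > h.py <<'E'
import numpy as np, cv2, json
from scipy.spatial.transform import Rotation as R
from bench import observe, grab_frame, sign_off
def rot(o):
    o=np.array(o,float)
    return o if o.shape==(3,3) else R.from_rotvec(o).as_matrix()
def snap(name,fn):
    s=observe(); f=grab_frame(name); cv2.imwrite(f'pics/{fn}.png',f['image'][...,::-1])
    K=np.array(f['intrinsics'])
    if name=='wrist':
        T=np.array(f['tool_from_camera']); B=rot(s['tcp_rot'])
        M=B@T[:3,:3]; o=B@T[:3,3]+np.array(s['eef_pos'])
    else: M=rot(f['orientation']); o=np.array(f['origin'])
    np.savez(f'pics/{fn}.npz',K=K,M=M,o=o,fish=name=='wrist'); return f
def ray(fn,u,v):
    d=np.load(f'pics/{fn}.npz'); K=d['K']; a=np.array([(u-K[0,2])/K[0,0],(v-K[1,2])/K[1,1]])
    if d['fish']:
        t=np.hypot(*a); c=np.r_[a/max(t,1e-9)*np.sin(t),np.cos(t)]
    else: c=np.r_[a,1]
    c=d['M']@c; return d['o'],c/np.linalg.norm(c)
def atz(fn,u,v,z):
    o,c=ray(fn,u,v); return o+c*(z-o[2])/c[2]
def proj(fn,p):
    d=np.load(f'pics/{fn}.npz'); c=d['M'].T@(np.array(p)-d['o']); K=d['K']
    if d['fish']:
        r=np.hypot(c[0],c[1]); t=np.arctan2(r,c[2]); a=c[:2]/max(r,1e-9)*t
    else: a=c[:2]/c[2]
    return a*[K[0,0],K[1,1]]+[K[0,2],K[1,2]]
def tri(obs):
    A=np.zeros((3,3));b=np.zeros(3)
    for fn,u,v in obs:
        o,c=ray(fn,u,v);P=np.eye(3)-np.outer(c,c);A+=P;b+=P@o
    return np.linalg.solve(A,b)
E
python3 - <<'E'
from h import *
s=observe(); print({k:np.round(v,3).tolist() for k,v in s.items()})
for n in('side','top','wrist'):
    snap(n,n+'0'); d=np.load(f'pics/{n}0.npz'); print(n,d['o'].round(),d['M'].round(2).tolist(),d['K'].round(1).tolist())
E
```

```text
{'time_s': 0.0, 'q': [-1.362, 0.418, -0.01, 1.614, 0.005, 1.111, -0.053], 'qvel': [0.0, 0.002, 0.002, 0.001, 0.0, 0.0, -0.0], 'joint_torque': [-0.002, -85.127, 0.638, -42.598, -0.049, 0.019, 0.0], 'eef_pos': [155.06, 605.313, 404.04], 'tcp_rot': [-0.393, -3.117, 0.002], 'contact_force': [-0.598, -0.629, 0.324], 'wrist_torque': [-0.037, -0.025, -0.008], 'grasp_force': 0.0, 'gripper_width': 0.998}
side [ 144. -592. 1103.] [[0.79, -0.5, 0.35], [-0.61, -0.63, 0.48], [-0.02, -0.59, -0.81]] [[410.1, 0.0, 275.2], [0.0, 410.1, 207.7], [0.0, 0.0, 1.0]]
top [ 305.  -18. 1485.] [[-0.01, -0.99, 0.17], [-1.0, 0.01, -0.01], [0.01, -0.17, -0.99]] [[498.7, 0.0, 270.6], [0.0, 498.7, 213.3], [0.0, 0.0, 1.0]]
wrist [ 92. 622. 385.] [[0.25, 0.94, 0.22], [0.97, -0.24, -0.06], [-0.0, 0.23, -0.97]] [[325.2, 0.0, 276.0], [0.0, 325.2, 209.0], [0.0, 0.0, 1.0]]
```

View pics/top0.png

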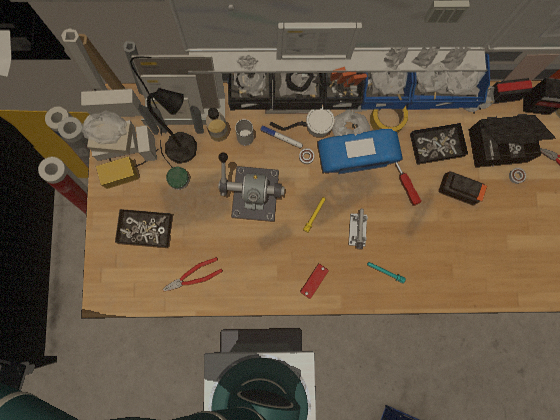

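View pics/side0.png

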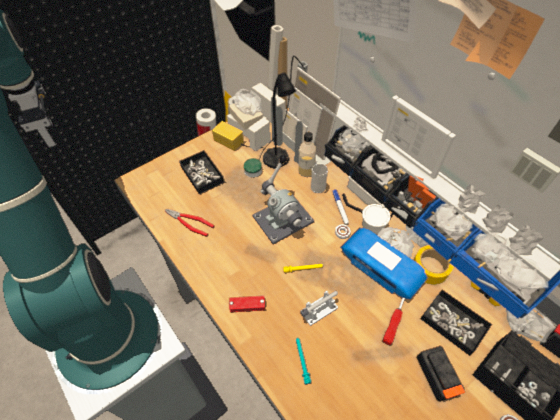

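The top view shows the housing at (257,194) with the lever ball at (223,158) and the cradle at (358,230). Three pins fit the shape: grey in the cradle (358,229), yellow (315,213) and turquoise (386,272). Only the grey one is steel and in the cradle. I'll confirm that in one enlarged crop.

```bash
python3 - <<'E'
from h import *
t=cv2.imread('pics/top0.png');s=cv2.imread('pics/side0.png')
a=cv2.resize(t[145:265,205:305],None,fx=4,fy=4,interpolation=cv2.INTER_CUBIC)[:480]
b=cv2.resize(t[195:265,335:385],None,fx=8,fy=8,interpolation=cv2.INTER_CUBIC)[:560]
m=np.zeros((560,800,3),np.uint8); m[:480,:400]=a; m[:560,400:800]=b
cv2.imwrite('pics/crop1.png',m)
for n,u,v,z in(('cradle',358,230,52),('housing',257,194,80),('ball',223,158,180)): print(n,atz('top0',u,v,z).round())
E
```

```text
cradle [ 495. -292.   52.]
housing [598.   1.  80.]
ball [678.  90. 180.]
```

View pics/crop1.png

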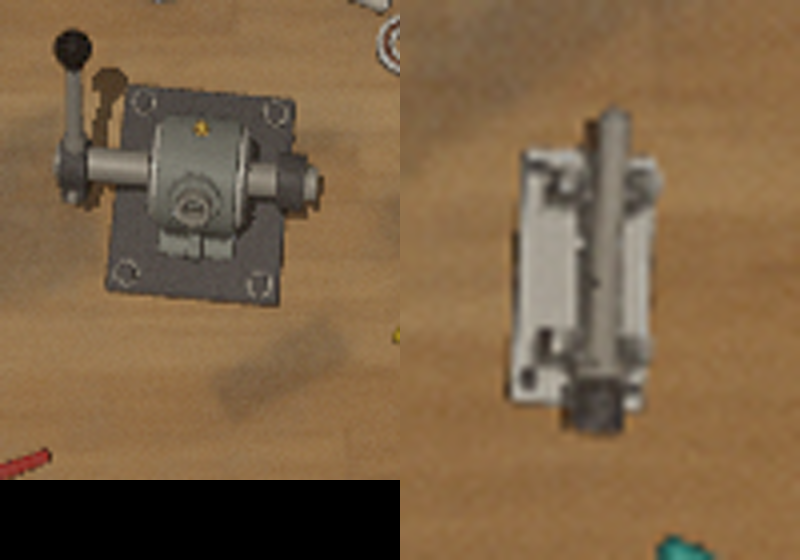

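The crop confirms the grey steel pin in the cradle, tip at (361.5,209) and head end at (359.3,247). The bush mouth is at (253.3,196.3), the ball at (223,157), the hub at (223,188) and the collar end at (282.5,191.5).

```bash
python3 - <<'E'
from h import *
tip=atz('top0',361.5,209,52);hd=atz('top0',359.3,247.2,52)
d=tip-hd;L=np.linalg.norm(d);print('pin',tip.round(1),hd.round(1),L.round(1),'(119) yaw',np.degrees(np.arctan2(d[1],d[0])).round(1))
a=atz('top0',223,188,80+18);b=atz('top0',282.5,191.5,80)
print('hub',a.round(1),'collar',b.round(1))
# plate corners z=12
c=[atz('top0',205+u/4,145+v/4,12) for u,v in((127,84),(297,101),(279,306),(107,290))]
c=np.array(c);print(c.round(1),c.mean(0).round(1)); 
e=(c[0]+c[1]-c[2]-c[3])/2;print(np.linalg.norm(e).round(1),np.degrees(np.arctan2(e[1],e[0])).round(1))
e=(c[0]+c[3]-c[1]-c[2])/2;print(np.linalg.norm(e).round(1),np.degrees(np.arctan2(-e[0],e[1])).round(1))
print('mouth',atz('top0',253.3,196.3,124.4).round(1))
s=observe();A=rot(s['tcp_rot']);print(A.round(3).tolist(),'yaw of tool y',np.degrees(np.arctan2(A[1,1],A[0,1])).round(1))
E
```

```text
pin [ 556.4 -304.3   52. ] [ 444.5 -293.2   52. ] 112.5 (119) yaw -5.7
hub [612.8  96.8  98. ] collar [604.9 -72.9  80. ]
[[699.9  62.4  12. ]
 [685.5 -66.7  12. ]
 [528.1 -50.9  12. ]
 [541.5  77.4  12. ]] [613.7   5.5  12. ]
158.7 -5.6
129.5 -6.2
mouth [582.6  10.3 124.4]
[[-0.969, 0.248, -0.0], [0.248, 0.969, -0.001], [-0.0, -0.001, -1.0]] yaw of tool y 75.6
```

Emit:
{"op": "arm_command", "data": {
  "targets": [
    {"dx": 0.075, "dy": -0.19, "dz": 0, "twist": 0.15, "hand": -1},
    {"dx": 0.075, "dy": -0.19, "dz": 0, "twist": 0.15, "hand": -1},
    {"dx": 0.075, "dy": -0.19, "dz": 0, "twist": 0.15, "hand": -1},
    {"dx": 0.075, "dy": -0.19, "dz": 0, "twist": 0.15, "hand": -1},
    {"dx": 0.075, "dy": -0.19, "dz": 0, "twist": 0.15, "hand": -1}
  ]
}}

```text
time_s: 0.57
eef_pos: [230.7, 413.0, 404.4]
tcp_rot: [-0.159, -3.137, 0.001]
contact_force: [0.2, 0.3, -0.2]
gripper_width: 1.0
grasp_force: 0.0
```

Emit:
{"op": "arm_command", "data": {
  "targets": [
    {"dx": 0.1, "dy": -0.18},
    {"dx": 0.1, "dy": -0.18},
    {"dx": 0.1, "dy": -0.18},
    {"dx": 0.1, "dy": -0.18},
    {"dx": 0.1, "dy": -0.18}
  ]
}}

```text
invalid input
```

Emit:
{"op": "arm_command", "data": {
  "targets": [
    {"dx": 0.08, "dy": -0.19},
    {"dx": 0.08, "dy": -0.19},
    {"dx": 0.08, "dy": -0.19},
    {"dx": 0.08, "dy": -0.19},
    {"dx": 0.08, "dy": -0.19}
  ]
}}

```text
invalid input
```

Emit:
{"op": "arm_command", "data": {
  "targets": [
    {"dx": 0.05, "dy": -0.2},
    {"dx": 0.05, "dy": -0.2},
    {"dx": 0.05, "dy": -0.2},
    {"dx": 0.05, "dy": -0.2},
    {"dx": 0.05, "dy": -0.2}
  ]
}}

```text
invalid input
```

Emit:
{"op": "arm_command", "data": {
  "targets": [
    {"dx": 0.05, "dy": -0.14, "dz": -0.06},
    {"dx": 0.05, "dy": -0.14, "dz": -0.06},
    {"dx": 0.05, "dy": -0.14, "dz": -0.06},
    {"dx": 0.05, "dy": -0.14, "dz": -0.06},
    {"dx": 0.05, "dy": -0.14, "dz": -0.06}
  ]
}}

```text
invalid input
```

```bash
python3 - <<'E'
from h import *
snap('wrist','w1'); s=observe(); print(s['eef_pos'],s['tcp_rot'],s['time_s'])
for p in((503,-299,52),(556,-304,52),(446,-293,52)): print(proj('w1',p).round())
E
```

```text
[233.55165627 407.95309402 404.40222565] [ 0.16693375  3.13667918 -0.00351606] 0.6167
[-37. 356.]
[-28. 375.]
[-47. 334.]
```

View pics/w1.png

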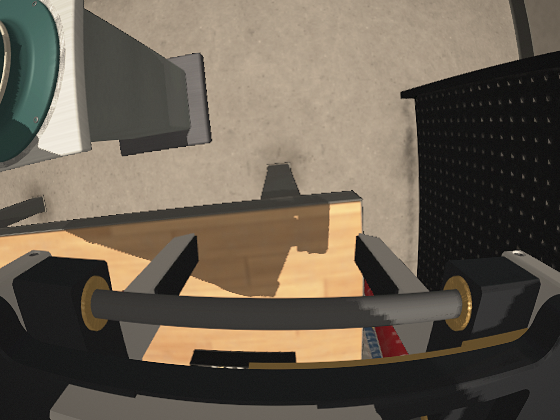

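Emit:
{"op": "arm_command", "data": {
  "targets": [
    {"dx": 0.1, "dy": -0.18, "dz": 0, "twist": 0, "hand": -1},
    {"dx": 0.1, "dy": -0.18, "dz": 0, "twist": 0, "hand": -1},
    {"dx": 0.1, "dy": -0.18, "dz": 0, "twist": 0, "hand": -1},
    {"dx": 0.1, "dy": -0.18, "dz": 0, "twist": 0, "hand": -1},
    {"dx": 0.1, "dy": -0.18, "dz": 0, "twist": 0, "hand": -1}
  ]
}}

```text
time_s: 1.03
eef_pos: [330.6, 233.3, 404.7]
tcp_rot: [0.159, 3.138, 0.001]
contact_force: [1.2, 0.8, 0.4]
gripper_width: 1.004
grasp_force: 0.0
```

Emit:
{"op": "arm_command", "data": {
  "targets": [
    {"dx": 0.08, "dy": -0.19, "dz": 0, "twist": 0, "hand": -1},
    {"dx": 0.08, "dy": -0.19, "dz": 0, "twist": 0, "hand": -1},
    {"dx": 0.08, "dy": -0.19, "dz": 0, "twist": 0, "hand": -1},
    {"dx": 0.08, "dy": -0.19, "dz": 0, "twist": 0, "hand": -1},
    {"dx": 0.08, "dy": -0.19, "dz": 0, "twist": 0, "hand": -1}
  ]
}}

```text
time_s: 1.45
eef_pos: [410.3, 43.1, 404.9]
tcp_rot: [0.159, 3.137, 0.001]
contact_force: [1.0, 0.7, 0.8]
gripper_width: 1.0
grasp_force: 0.0
```

Emit:
{"op": "arm_command", "data": {
  "targets": [
    {"dx": 0.05, "dy": -0.2, "dz": 0, "twist": 0, "hand": -1},
    {"dx": 0.05, "dy": -0.2, "dz": 0, "twist": 0, "hand": -1},
    {"dx": 0.05, "dy": -0.2, "dz": 0, "twist": 0, "hand": -1},
    {"dx": 0.05, "dy": -0.2, "dz": 0, "twist": 0, "hand": -1},
    {"dx": 0.05, "dy": -0.2, "dz": 0, "twist": 0, "hand": -1}
  ]
}}

```text
time_s: 1.87
eef_pos: [460.1, -156.8, 404.8]
tcp_rot: [0.158, 3.137, -0.0]
contact_force: [0.6, 0.3, -0.7]
gripper_width: 1.001
grasp_force: 0.0
```

Emit:
{"op": "arm_command", "data": {
  "targets": [
    {"dx": 0.05, "dy": -0.14, "dz": -0.06, "twist": 0, "hand": -1},
    {"dx": 0.05, "dy": -0.14, "dz": -0.06, "twist": 0, "hand": -1},
    {"dx": 0.05, "dy": -0.14, "dz": -0.06, "twist": 0, "hand": -1},
    {"dx": 0.05, "dy": -0.14, "dz": -0.06, "twist": 0, "hand": -1},
    {"dx": 0.05, "dy": -0.14, "dz": -0.06, "twist": 0, "hand": -1}
  ]
}}

```text
time_s: 2.28
eef_pos: [509.8, -299.5, 341.6]
tcp_rot: [-0.165, -3.133, 0.003]
contact_force: [-1.6, 0.2, -0.6]
gripper_width: 1.005
grasp_force: 0.0
```

```bash
python3 - <<'E'
from h import *
snap('wrist','w2'); s=observe(); print(s['eef_pos'],s['tcp_rot'],s['time_s'])
for p in((503,-299,52),(556,-304,52),(446,-293,52)): print(proj('w2',p).round())
g=rot(s['tcp_rot'])@[0,0,180]+s['eef_pos'];print(g,proj('w2',g).round())
E
```

```text
[ 509.65275595 -297.19956087  342.64143543] [-1.64086490e-01 -3.13385544e+00  1.88576017e-03] 2.3333
[276. 204.]
[277. 262.]
[276. 136.]
[ 509.0223983  -297.38318077  162.64263285] [280. 258.]
```

View pics/w2.png

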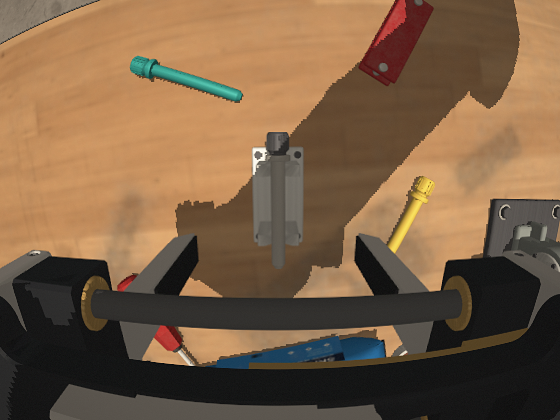

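The wrist view shows the pin in the cradle, head end (277,132), flange (277,154) and tip (278,267), square to the fingers. The decoys are well clear.

```bash
python3 - <<'E'
from h import *
for n,u,v,z in(('head',277,132,52),('flange',277,155,60),('tip',278,267,52),('up1',278,163,56),('up2',278,241,56),('c1',251.5,150,10),('c2',303,150,10)): print(n,atz('w2',u,v,z).round(1))
E
```

```text
head [ 442.8 -291.9   52. ]
flange [ 461.4 -293.8   60. ]
tip [ 561.3 -303.4   52. ]
up1 [ 468.3 -293.7   56. ]
up2 [ 535.2 -300.7   56. ]
c1 [ 457.1 -317.9   10. ]
c2 [ 462.2 -268.8   10. ]
```

Emit:
{"op": "arm_command", "data": {
  "targets": [
    {"dx": 0.005, "dy": -0.002, "dz": -0.03, "twist": 0, "hand": -1},
    {"dx": 0.005, "dy": -0.002, "dz": -0.065, "twist": 0, "hand": -0.5},
    {"dx": 0.005, "dy": -0.002, "dz": -0.095, "twist": 0, "hand": -0.3},
    {"dx": 0.005, "dy": -0.002, "dz": -0.11, "twist": 0, "hand": -0.2},
    {"dx": 0.005, "dy": -0.002, "dz": -0.11, "twist": 0, "hand": -0.2}
  ],
  "force": 12
}}

```text
time_s: 2.75
eef_pos: [514.5, -294.9, 232.0]
tcp_rot: [-0.156, -3.134, -0.003]
contact_force: [0.5, 0.8, 0.5]
gripper_width: 0.755
grasp_force: 0.0
```

Emit:
{"op": "arm_command", "data": {
  "targets": [
    {"dx": 0, "dy": 0, "dz": 0, "twist": 0, "hand": 1},
    {"dx": 0, "dy": 0, "dz": 0, "twist": 0, "hand": 1},
    {"dx": 0, "dy": 0, "dz": 0, "twist": 0, "hand": 1},
    {"dx": 0, "dy": 0, "dz": 0, "twist": 0, "hand": 1},
    {"dx": 0, "dy": 0, "dz": 0, "twist": 0, "hand": 1}
  ],
  "force": 12
}}

```text
time_s: 3.17
eef_pos: [515.3, -296.5, 235.6]
tcp_rot: [0.158, 3.136, -0.001]
contact_force: [-0.8, -0.1, 0.2]
gripper_width: 0.393
grasp_force: 0.0
```

Emit:
{"op": "arm_command", "data": {
  "targets": [
    {"dx": 0, "dy": 0, "dz": 0, "twist": 0, "hand": 1},
    {"dx": 0, "dy": 0, "dz": 0, "twist": 0, "hand": 1},
    {"dx": 0, "dy": 0, "dz": 0, "twist": 0, "hand": 1},
    {"dx": 0, "dy": 0, "dz": 0, "twist": 0, "hand": 1},
    {"dx": 0, "dy": 0, "dz": 0, "twist": 0, "hand": 1}
  ],
  "force": 12
}}

```text
time_s: 3.58
eef_pos: [515.0, -297.8, 235.2]
tcp_rot: [0.16, 3.136, -0.004]
contact_force: [-0.8, -7.4, 4.0]
gripper_width: 0.123
grasp_force: 12.0
```

Emit:
{"op": "arm_command", "data": {
  "targets": [
    {"dx": 0, "dy": 0, "dz": 0, "twist": 0, "hand": 1},
    {"dx": 0, "dy": 0, "dz": 0, "twist": 0, "hand": 1},
    {"dx": 0, "dy": 0, "dz": 0, "twist": 0, "hand": 1}
  ],
  "force": 12
}}

```text
time_s: 3.83
eef_pos: [515.0, -297.8, 235.2]
tcp_rot: [0.16, 3.136, -0.004]
contact_force: [-0.1, -7.4, 4.6]
gripper_width: 0.121
grasp_force: 12.0
```

Emit:
{"op": "arm_command", "data": {
  "targets": [
    {"dx": 0, "dy": 0, "dz": 0.015, "twist": 0, "hand": 1},
    {"dx": 0, "dy": 0, "dz": 0.028, "twist": 0, "hand": 1},
    {"dx": 0.02, "dy": -0.002, "dz": 0.028, "twist": 0, "hand": 1},
    {"dx": 0.038, "dy": -0.004, "dz": 0.028, "twist": 0, "hand": 1},
    {"dx": 0.038, "dy": -0.004, "dz": 0.028, "twist": 0, "hand": 1}
  ]
}}

```text
time_s: 4.25
eef_pos: [555.9, -300.0, 263.4]
tcp_rot: [0.155, 3.136, -0.001]
contact_force: [0.3, 0.4, -1.6]
gripper_width: 0.119
grasp_force: 12.0
```

```bash
python3 - <<'E'
from h import *
snap('wrist','w3');snap('side','s3'); s=observe(); print(s['eef_pos'],s['contact_force'],s['gripper_width'],s['grasp_force'])
w=cv2.imread('pics/w3.png')[110:330,180:380];t=cv2.imread('pics/s3.png')
u,v=proj('s3',(520,-300,60)).astype(int);c=t[v-40:v+40,u-40:u+40]; print(u,v)
m=np.hstack([cv2.resize(w,(400,440)),cv2.resize(c,(400,400),interpolation=cv2.INTER_CUBIC)[:440] if 0 else cv2.copyMakeBorder(cv2.resize(c,(400,400),interpolation=cv2.INTER_CUBIC),0,40,0,0,cv2.BORDER_CONSTANT)])
cv2.imwrite('pics/m3.png',m)
E
```

```text
[ 553.24217717 -300.45071119  262.77768239] [-1.7662073  -0.30540524 -1.49634542] 0.12579073902082244 11.98953241109848
325 297
```

View pics/m3.png

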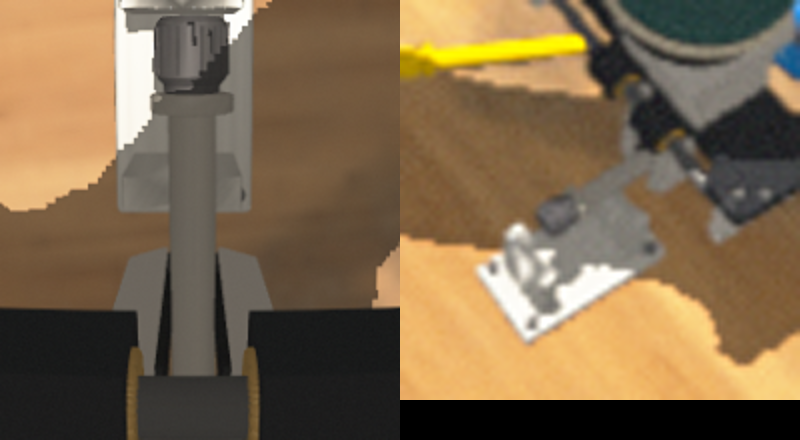

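Emit:
{"op": "arm_command", "data": {
  "targets": [
    {"dx": 0, "dy": 0, "dz": -0.018, "twist": 0, "hand": 1},
    {"dx": 0, "dy": 0, "dz": -0.027, "twist": 0, "hand": 1},
    {"dx": 0, "dy": 0, "dz": -0.031, "twist": 0, "hand": 1},
    {"dx": 0, "dy": 0, "dz": -0.034, "twist": 0, "hand": 1},
    {"dx": 0, "dy": 0, "dz": -0.034, "twist": 0, "hand": 1}
  ]
}}

```text
time_s: 4.77
eef_pos: [552.8, -300.9, 228.6]
tcp_rot: [-0.159, -3.137, 0.001]
contact_force: [0.2, -2.1, 0.3]
gripper_width: 0.125
grasp_force: 12.0
```

```bash
python3 - <<'E'
from h import *
snap('wrist','w4'); s=observe(); print(s['eef_pos'],s['contact_force'],s['gripper_width'],s['grasp_force'])
g=np.array(s['eef_pos'])+[0,0,-182.6]
y=np.radians(-5.5)
for a in(0,10,15,20,25,30,40,50):
    d=np.array([np.cos(y)*np.cos(np.radians(a)),np.sin(y)*np.cos(np.radians(a)),-np.sin(np.radians(a))])
    h=g-d*72; print(a,proj('w4',h).round(),proj('w4',g-d*48).round())
w=cv2.imread('pics/w4.png')[0:330,160:400]
cv2.imwrite('pics/m4.png',cv2.resize(w,None,fx=1.8,fy=1.8))
E
```

```text
[ 552.89045159 -300.78422665  228.8245202 ] [ 0.03798773 -1.45273158  0.74860025] 0.12094446160774505 11.997578144073486
0 [275. 120.] [275. 168.]
10 [275. 121.] [275. 171.]
15 [275. 124.] [275. 174.]
20 [275. 128.] [275. 178.]
25 [275. 134.] [275. 183.]
30 [275. 141.] [275. 188.]
40 [275. 161.] [275. 202.]
50 [275. 190.] [275. 220.]
```

View pics/m4.png

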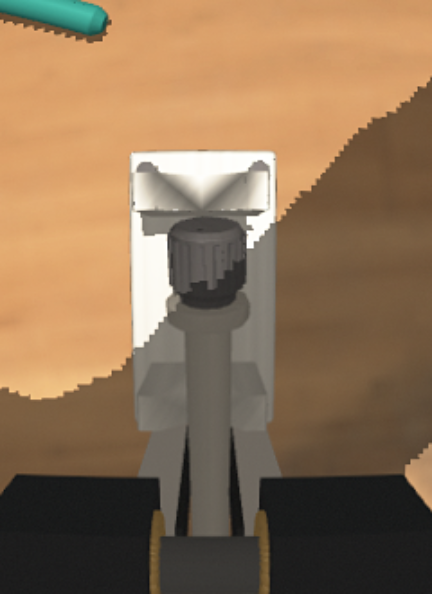

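Emit:
{"op": "arm_command", "data": {
  "targets": [
    {"dx": 0, "dy": 0, "dz": -0.002, "twist": 0, "hand": 1},
    {"dx": 0, "dy": 0, "dz": -0.004, "twist": 0, "hand": 1},
    {"dx": 0, "dy": 0, "dz": -0.006, "twist": 0, "hand": 1},
    {"dx": 0, "dy": 0, "dz": -0.007, "twist": 0, "hand": 1},
    {"dx": 0, "dy": 0, "dz": -0.007, "twist": 0, "hand": 1}
  ]
}}

```text
time_s: 5.23
eef_pos: [553.2, -300.6, 221.5]
tcp_rot: [0.158, 3.137, -0.0]
contact_force: [0.2, -4.1, 1.9]
gripper_width: 0.122
grasp_force: 12.0
```

```bash
cat > ang.py <<'E'
from h import *
def model(fn,g,a,y=np.radians(-5.5)):
    c,s=np.cos(a),np.sin(a)
    d=np.array([np.cos(y)*c,np.sin(y)*c,-s]); n=np.array([np.cos(y)*s,np.sin(y)*s,c]) # n: up side normal
    P=lambda x,r:proj(fn,g+d*(x-48)+n*r)[1]
    return [P(-24,-8.8),P(-24,8.8),P(-5,8.8),P(0,10.5)]
E
python3 - <<'E'
from ang import *
snap('wrist','w5'); s=observe(); print(s['eef_pos'],s['contact_force'],s['gripper_width'],s['grasp_force'])
for n,z in(('w4',228.8),('w5',s['eef_pos'][2])):
    w=cv2.cvtColor(cv2.imread(f'pics/{n}.png'),cv2.COLOR_BGR2GRAY)
    print(n,w[90:300:3,270:281].mean(1).round().astype(int).tolist())
    g=np.array([552.9,-300.8,z-182.6])
    for a in(15,20,25,30,35,40,45,50): print(a,np.round(model(n,g,np.radians(a))))
E
```

```text
[ 553.16378596 -300.60464649  221.59036303] [ 1.84484244 -3.99814822  2.25606507] 0.12082440108608714 12.002595216035843
w4 [253, 253, 253, 244, 228, 202, 169, 137, 118, 99, 89, 69, 70, 85, 101, 94, 91, 92, 91, 91, 91, 91, 69, 69, 49, 46, 50, 65, 92, 99, 97, 97, 100, 100, 100, 100, 100, 100, 100, 99, 99, 99, 100, 99, 99, 99, 99, 99, 99, 99, 99, 99, 99, 98, 98, 98, 99, 98, 99, 99, 99, 98, 98, 98, 98, 98, 98, 98, 98, 91]
15 [120. 129. 171. 183.]
20 [122. 135. 177. 189.]
25 [125. 143. 184. 196.]
30 [130. 153. 193. 205.]
35 [137. 165. 202. 213.]
40 [145. 180. 212. 223.]
45 [156. 196. 223. 233.]
50 [168. 213. 235. 244.]
w5 [253, 253, 244, 229, 206, 176, 143, 123, 118, 100, 129, 129, 213, 253, 252, 239, 82, 82, 82, 83, 83, 78, 55, 67, 56, 50, 48, 49, 49, 48, 49, 49, 48, 49, 46, 47, 98, 96, 97, 94, 94, 97, 97, 97, 97, 97, 97, 97, 97, 97, 97, 97, 96, 96, 96, 96, 96, 96, 96, 96, 96, 96, 96, 96, 96, 96, 96, 96, 96, 88]
15 [119. 128. 170. 182.]
20 [121. 134. 176. 188.]
25 [124. 142. 183. 195.]
30 [129. 152. 191. 203.]
35 [135. 164. 201. 212.]
40 [144. 178. 211. 222.]
45 [154. 194. 222. 232.]
50 [167. 212. 234. 243.]
```

Emit:
{"op": "arm_command", "data": {
  "targets": [
    {"dx": -0.001, "dy": 0, "dz": -0.001, "twist": 0, "hand": 1},
    {"dx": -0.002, "dy": 0, "dz": -0.002, "twist": 0, "hand": 1},
    {"dx": -0.003, "dy": 0, "dz": -0.003, "twist": 0, "hand": 1},
    {"dx": -0.003, "dy": 0, "dz": -0.0045, "twist": 0, "hand": 1},
    {"dx": -0.003, "dy": 0, "dz": -0.0045, "twist": 0, "hand": 1}
  ]
}}

```text
time_s: 5.7
eef_pos: [550.0, -300.6, 216.9]
tcp_rot: [0.159, 3.138, -0.0]
contact_force: [3.4, -5.1, 0.9]
gripper_width: 0.124
grasp_force: 12.0
```

```bash
cat > chk.py <<'E'
from ang import *
import sys
n=sys.argv[1]
snap('wrist',n); s=observe(); p=np.array(s['eef_pos']);print(p.round(1),np.round(s['contact_force'],1),s['gripper_width'],s['grasp_force'])
w=cv2.cvtColor(cv2.imread(f'pics/{n}.png'),cv2.COLOR_BGR2GRAY)
print(w[90:300:3,270:281].mean(1).round().astype(int).tolist())
for a in(30,35,40,45,50,55,60): print(a,np.round(model(n,p-[0,0,180],np.radians(a))))
E
python3 chk.py w6
```

```text
[ 550.1 -300.5  216.9] [ 2.9 -3.6  1. ] 0.12272214352156212 12.002329677343369
[253, 253, 253, 253, 243, 229, 206, 177, 145, 123, 114, 106, 128, 127, 217, 253, 252, 251, 251, 251, 251, 251, 251, 252, 47, 50, 50, 50, 50, 51, 50, 51, 51, 51, 51, 53, 52, 48, 47, 48, 47, 47, 47, 47, 45, 99, 96, 98, 92, 91, 94, 94, 94, 94, 94, 93, 94, 93, 93, 93, 93, 93, 93, 93, 93, 93, 93, 93, 93, 87]
30 [130. 153. 193. 206.]
35 [136. 166. 203. 215.]
40 [145. 180. 214. 225.]
45 [156. 197. 225. 235.]
50 [169. 215. 237. 246.]
55 [184. 234. 249. 257.]
60 [200. 254. 262. 268.]
```

Emit:
{"op": "arm_command", "data": {
  "targets": [
    {"dx": 0, "dy": 0, "dz": -0.0015, "twist": 0, "hand": 1},
    {"dx": 0, "dy": 0, "dz": -0.0015, "twist": 0, "hand": 1},
    {"dx": 0.003, "dy": 0, "dz": 0.03, "twist": 0, "hand": 1},
    {"dx": -0.005, "dy": 0, "dz": 0.07, "twist": 0, "hand": 1},
    {"dx": -0.01, "dy": 0, "dz": 0.11, "twist": 0, "hand": 1}
  ]
}}

```text
time_s: 6.17
eef_pos: [539.3, -299.9, 327.1]
tcp_rot: [-0.158, -3.134, -0.003]
contact_force: [-0.5, -0.5, 0.1]
gripper_width: 0.126
grasp_force: 12.0
```

Emit:
{"op": "arm_command", "data": {
  "targets": [
    {"dx": 0, "dy": 0.03, "dz": 0.03, "twist": 0, "hand": 1},
    {"dx": 0, "dy": 0.07, "dz": 0.03, "twist": 0, "hand": 1},
    {"dx": 0, "dy": 0.11, "dz": 0.03, "twist": 0, "hand": 1},
    {"dx": 0, "dy": 0.15, "dz": 0.03, "twist": 0, "hand": 1},
    {"dx": 0, "dy": 0.19, "dz": 0.03, "twist": 0, "hand": 1}
  ]
}}

```text
time_s: 6.58
eef_pos: [539.3, -108.2, 356.8]
tcp_rot: [-0.158, -3.136, -0.001]
contact_force: [0.3, -0.4, -0.6]
gripper_width: 0.129
grasp_force: 12.0
```

Emit:
{"op": "arm_command", "data": {
  "targets": [
    {"dx": 0, "dy": 0.02, "dz": 0, "twist": 0, "hand": 1},
    {"dx": 0, "dy": 0.02, "dz": 0, "twist": 0, "hand": 1}
  ]
}}

```text
time_s: 6.75
eef_pos: [540.1, -85.0, 356.4]
tcp_rot: [-0.147, -3.136, -0.004]
contact_force: [-0.1, 0.5, -0.3]
gripper_width: 0.121
grasp_force: 12.0
```

```bash
python3 chk.py w7; python3 - <<'E'
from ang import *
print(proj('w7',(580,10,124)))
w=cv2.imread('pics/w7.png')[100:400,200:500]
cv2.imwrite('pics/m7.png',cv2.resize(w,(600,600),interpolation=cv2.INTER_CUBIC))
E
```

```text
[539.9 -87.6 356.6] [-0.4 -0.7 -0.2] 0.1214918327059609 11.999374777078629
[91, 88, 87, 86, 88, 88, 88, 88, 87, 87, 87, 85, 84, 84, 83, 81, 77, 76, 76, 78, 80, 82, 81, 81, 81, 79, 49, 49, 50, 49, 49, 49, 49, 50, 50, 50, 50, 52, 51, 48, 47, 47, 46, 46, 46, 46, 46, 96, 95, 96, 89, 90, 92, 92, 92, 91, 91, 91, 91, 91, 91, 91, 91, 91, 91, 91, 91, 91, 91, 85]
30 [131. 155. 194. 207.]
35 [137. 167. 204. 216.]
40 [146. 181. 215. 226.]
45 [157. 198. 226. 236.]
50 [170. 216. 238. 247.]
55 [185. 235. 250. 258.]
60 [202. 255. 263. 269.]
[404.613186   268.17743149]
```

View pics/m7.png

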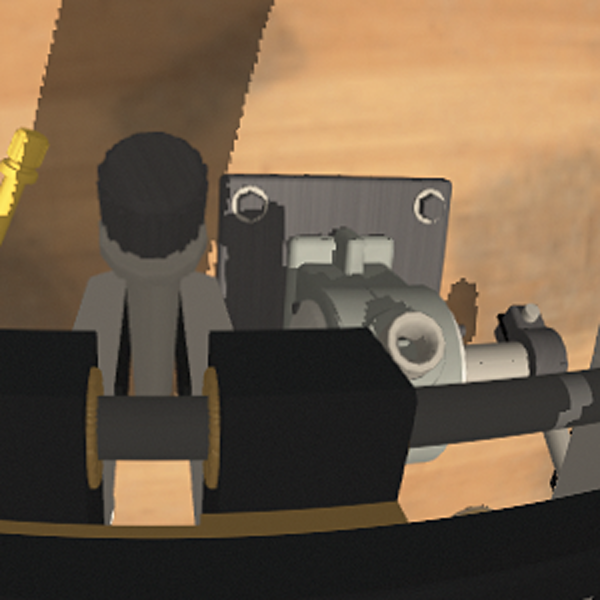

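The wrist view shows the bush mouth at full-frame pixel (407.5,270.5), and the plate's near corners at (311,189) and (425.5,190.5). The held pin is tilted about 48°.

```bash
python3 - <<'E'
from ang import *
print('mouth w',atz('w7',407.5,270.5,124.4).round(1),'tri',tri([('w7',407.5,270.5),('top0',253.3,196.3)]).round(1))
a=atz('w7',311,189,12);b=atz('w7',425.5,190.5,12);e=b-a;print(a.round(1),b.round(1),np.linalg.norm(e).round(1),np.degrees(np.arctan2(-e[0],e[1])).round(1))
y=np.radians(-5.7);u=np.array([np.cos(y),np.sin(y),0]);c=(a+b)/2+80*u;print('centre',c.round(1),'mouth from plate',(c-37.3*u).round(1))
# pin tip/flange: pin axis lateral offset vs tool
s=observe();print(s['eef_pos'],s['tcp_rot'],proj('w7',np.array(s['eef_pos'])+rot(s['tcp_rot'])@[0,0,180]))
E
```

```text
mouth w [582.1  12.4 124.4] tri [581.3  10.7 127.3]
[533.7 -47.2  12. ] [545.9  80.2  12. ] 128.0 -5.4
centre [619.4   8.5  12. ] mouth from plate [582.3  12.2  12. ]
[539.94165444 -87.61086388 356.57464667] [-1.51006296e-01 -3.13613231e+00 -2.06857730e-03] [269.89096301 258.80811161]
```

Emit:
{"op": "arm_command", "data": {
  "targets": [
    {"dx": -0.007, "dy": 0.03, "dz": 0.006, "twist": 0, "hand": 1},
    {"dx": -0.007, "dy": 0.06, "dz": 0.006, "twist": 0, "hand": 1},
    {"dx": -0.007, "dy": 0.09, "dz": 0.006, "twist": 0, "hand": 1},
    {"dx": -0.007, "dy": 0.107, "dz": 0.006, "twist": 0, "hand": 1},
    {"dx": -0.007, "dy": 0.107, "dz": 0.006, "twist": 0, "hand": 1}
  ]
}}

```text
time_s: 7.22
eef_pos: [532.9, 19.4, 362.6]
tcp_rot: [-0.152, -3.136, -0.001]
contact_force: [0.9, 0.7, -0.5]
gripper_width: 0.121
grasp_force: 12.0
```

Emit:
{"op": "arm_command", "data": {
  "targets": [
    {"dx": 0, "dy": 0, "dz": 0, "twist": 0, "hand": 1},
    {"dx": 0, "dy": 0, "dz": 0, "twist": 0, "hand": 1},
    {"dx": 0, "dy": 0, "dz": 0, "twist": 0, "hand": 1}
  ]
}}

```text
time_s: 7.47
eef_pos: [533.0, 14.9, 363.1]
tcp_rot: [-0.162, -3.137, 0.001]
contact_force: [-0.2, -0.5, -0.9]
gripper_width: 0.125
grasp_force: 12.0
```

Emit:
{"op": "arm_command", "data": {
  "targets": [
    {"dx": 0.006, "dy": 0, "dz": -0.007, "twist": 0, "hand": 1},
    {"dx": 0.012, "dy": -0.001, "dz": -0.0145, "twist": 0, "hand": 1},
    {"dx": 0.017, "dy": -0.0015, "dz": -0.0205, "twist": 0, "hand": 1},
    {"dx": 0.02, "dy": -0.002, "dz": -0.024, "twist": 0, "hand": 1},
    {"dx": 0.02, "dy": -0.002, "dz": -0.024, "twist": 0, "hand": 1}
  ]
}}

```text
time_s: 7.88
eef_pos: [553.5, 14.1, 337.9]
tcp_rot: [-0.159, -3.136, 0.002]
contact_force: [-0.9, -0.6, -0.8]
gripper_width: 0.124
grasp_force: 12.0
```

```bash
python3 chk.py w8
```

```text
[553.3  14.2 338.4] [-0.5  0.1 -1. ] 0.12244259090766912 11.99942797422409
[84, 84, 83, 83, 84, 85, 84, 84, 84, 85, 88, 88, 88, 90, 94, 97, 97, 97, 95, 96, 97, 98, 96, 93, 57, 49, 49, 49, 49, 49, 49, 49, 49, 50, 50, 50, 51, 50, 47, 45, 46, 46, 46, 46, 46, 57, 95, 95, 95, 89, 90, 92, 92, 91, 92, 91, 91, 91, 91, 91, 90, 91, 91, 91, 91, 91, 91, 91, 91, 85]
30 [130. 153. 194. 206.]
35 [136. 166. 203. 215.]
40 [145. 180. 214. 225.]
45 [156. 197. 225. 235.]
50 [169. 215. 237. 246.]
55 [184. 234. 250. 257.]
60 [201. 255. 262. 269.]
```

Emit:
{"op": "arm_command", "data": {
  "targets": [
    {"dx": 0.0025, "dy": 0, "dz": -0.003, "twist": 0, "hand": 1},
    {"dx": 0.005, "dy": -0.0005, "dz": -0.006, "twist": 0, "hand": 1},
    {"dx": 0.0075, "dy": -0.0005, "dz": -0.009, "twist": 0, "hand": 1},
    {"dx": 0.0075, "dy": -0.0005, "dz": -0.009, "twist": 0, "hand": 1}
  ]
}}

```text
time_s: 8.27
eef_pos: [560.6, 14.0, 329.8]
tcp_rot: [-0.158, -3.137, 0.0]
contact_force: [-2.4, 0.6, 1.7]
gripper_width: 0.123
grasp_force: 12.0
```

```bash
python3 chk.py w9
```

```text
[560.5  14.  330. ] [-2.6  0.6  1.2] 0.12557849710931224 11.997847706079483
[85, 85, 86, 85, 85, 85, 86, 88, 89, 89, 75, 49, 49, 49, 49, 49, 49, 50, 49, 53, 54, 49, 48, 47, 48, 47, 47, 48, 48, 47, 47, 45, 51, 95, 95, 96, 93, 91, 94, 94, 95, 94, 94, 94, 94, 94, 94, 94, 94, 94, 93, 94, 94, 93, 93, 94, 94, 93, 93, 93, 94, 93, 93, 93, 93, 93, 93, 93, 93, 86]
30 [130. 153. 193. 206.]
35 [136. 166. 203. 215.]
40 [145. 180. 214. 225.]
45 [156. 197. 225. 235.]
50 [169. 215. 237. 246.]
55 [184. 234. 250. 257.]
60 [201. 254. 262. 268.]
```

```bash
python3 - <<'E'
from ang import *
from scipy.optimize import least_squares
# w7 features: flange left/right extremes cols 248.5..305 near row ~231 ; rows 167 (head far edge), 231, 242
p=np.array([539.9,-87.6,356.6])
def P(n,q,a,g,h,x,r,lat=0,y=np.radians(-5.5)):
    c,s=np.cos(a),np.sin(a);d=np.array([np.cos(y)*c,np.sin(y)*c,-s]);nn=np.array([np.cos(y)*s,np.sin(y)*s,c]);l=np.array([-np.sin(y),np.cos(y),0])
    return proj(n,q-[0,0,180+h]+d*(x-g)+nn*r+l*lat)
for g in(40,44,48,52):
  for h in(-3,0,3):
    a=np.radians(48)
    A=P('w7',p,a,g,h,0,0,10.5);B=P('w7',p,a,g,h,0,0,-10.5);C=P('w7',p,a,g,h,-24,0,8.8);D=P('w7',p,a,g,h,-24,0,-8.8)
    print(g,h,'flange w',abs(A[0]-B[0]).round(1),'head w',abs(C[0]-D[0]).round(1),[P('w7',p,a,g,h,x,r)[1].round() for x,r in((-24,-8.8),(-5,8.8),(0,10.5))])
w=cv2.imread('pics/w7.png',0)
for r in(175,180,185,190,195,215,220,225,228,231,234,237): print(r,w[r,236:318:2].tolist())
E
```

```text
40 -3 flange w 50.8 head w 50.6 [np.float64(178.0), np.float64(244.0), np.float64(253.0)]
40 0 flange w 49.8 head w 49.3 [np.float64(177.0), np.float64(241.0), np.float64(250.0)]
40 3 flange w 48.8 head w 48.1 [np.float64(176.0), np.float64(239.0), np.float64(248.0)]
44 -3 flange w 52.2 head w 52.2 [np.float64(172.0), np.float64(240.0), np.float64(249.0)]
44 0 flange w 51.1 head w 50.8 [np.float64(171.0), np.float64(237.0), np.float64(246.0)]
44 3 flange w 50.0 head w 49.5 [np.float64(170.0), np.float64(235.0), np.float64(244.0)]
48 -3 flange w 53.7 head w 53.9 [np.float64(165.0), np.float64(236.0), np.float64(245.0)]
48 0 flange w 52.5 head w 52.4 [np.float64(164.0), np.float64(233.0), np.float64(242.0)]
48 3 flange w 51.3 head w 51.0 [np.float64(164.0), np.float64(231.0), np.float64(240.0)]
52 -3 flange w 55.2 head w 55.6 [np.float64(158.0), np.float64(231.0), np.float64(241.0)]
52 0 flange w 54.0 head w 54.1 [np.float64(157.0), np.float64(228.0), np.float64(238.0)]
52 3 flange w 52.7 head w 52.6 [np.float64(157.0), np.float64(226.0), np.float64(236.0)]
175 [93, 94, 95, 94, 93, 94,
[... 1327 characters left out ...]
 49, 52]
228 [86, 86, 85, 87, 87, 87, 87, 87, 84, 89, 96, 95, 95, 96, 97, 98, 89, 50, 44, 44, 43, 51, 47, 47, 93, 96, 95, 96, 96, 97, 99, 94, 87, 90, 161, 184, 118, 84, 115, 69, 52]
231 [88, 89, 88, 88, 89, 89, 89, 88, 89, 86, 87, 95, 94, 94, 94, 95, 95, 95, 95, 95, 95, 96, 95, 96, 97, 95, 95, 96, 95, 93, 91, 87, 89, 89, 136, 156, 87, 86, 78, 49, 54]
234 [87, 88, 88, 89, 89, 90, 88, 90, 91, 90, 86, 88, 90, 92, 95, 96, 95, 95, 94, 94, 94, 95, 95, 95, 94, 94, 96, 93, 89, 89, 88, 90, 90, 90, 81, 177, 57, 89, 72, 51, 53]
237 [85, 87, 87, 88, 89, 88, 95, 100, 103, 102, 101, 90, 86, 86, 89, 90, 93, 97, 97, 96, 95, 95, 94, 94, 94, 91, 89, 88, 86, 94, 102, 101, 101, 98, 146, 179, 54, 90, 72, 53, 52]
```

```bash
python3 - <<'E'
from h import *
snap('side','s9');snap('top','t9')
m=np.zeros((600,800,3),np.uint8)
u,v=proj('s9',(575,12,135)).astype(int);print(u,v)
t=cv2.imread('pics/s9.png');m[:400,:400]=cv2.resize(t[v-25:v+25,u-25:u+25],(400,400),interpolation=cv2.INTER_CUBIC)
U,V=proj('t9',(575,12,135)).astype(int);print(U,V)
t=cv2.imread('pics/t9.png');m[400:600,:400]=cv2.resize(t[V-20:V+20,U-40:U+40],(400,200),interpolation=cv2.INTER_CUBIC)
w=cv2.imread('pics/w9.png')[90:390,200:400];m[:,400:]=cv2.resize(w,(400,600),interpolation=cv2.INTER_CUBIC)
cv2.imwrite('pics/m9.png',m)
E
```

```text
270 199
252 198
```

View pics/m9.png

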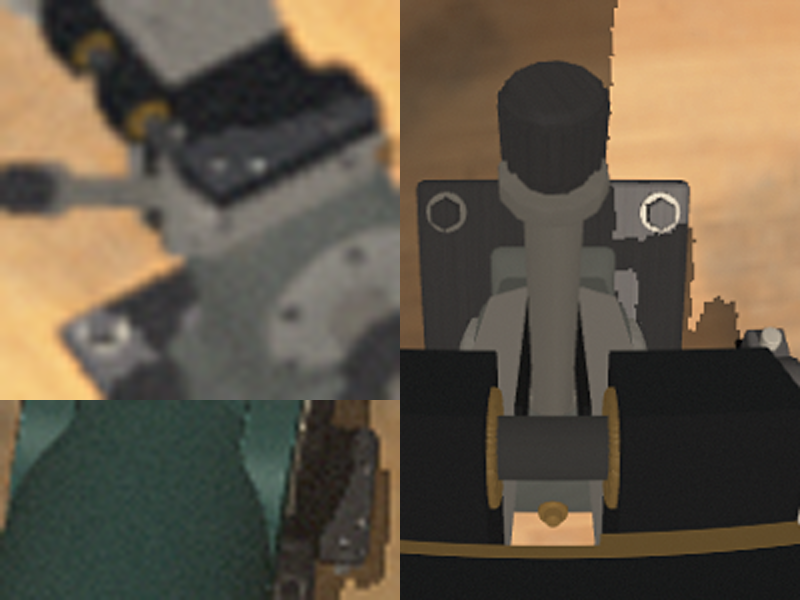

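```bash
cat > fit.py <<'E'
from h import *
from scipy.optimize import least_squares
def feats(n,q,a,g,h,y=np.radians(-5.5)):
    c,s=np.cos(a),np.sin(a);d=np.array([np.cos(y)*c,np.sin(y)*c,-s]);nn=np.array([np.cos(y)*s,np.sin(y)*s,c]);l=np.array([-np.sin(y),np.cos(y),0])
    th=np.linspace(0,2*np.pi,73)
    C=lambda x,r:np.array([proj(n,q-[0,0,180+h]+d*(x-g)+r*(np.cos(t)*nn+np.sin(t)*l)) for t in th])
    k=C(-24,8.8);f=C(-5,10.5);f0=C(0,10.5);b=C(-5,8.8)
    kk=np.vstack([k,b])
    # head far row, head width, flange width, flange near row, knurl/flange boundary row
    return np.array([kk[:,1].min(),np.ptp(kk[:,0]),np.ptp(f[:,0]),f0[:,1].max(),b[:,1].max()])
E
python3 - <<'E'
from fit import *
p3=np.array([553.2,-300.4,262.8])
print('w3 model h3 g48',feats('w3',p3,0,48,3.2).round(1),'meas',[117.5,37,40.5,166,157.5])
for a in(-4,4): print(a,feats('w3',p3,np.radians(a),48,3.2).round(1))
for n,p,m in(('w7',(539.9,-87.6,356.6),[166.5,55.5,56.5,242,229]),('w9',(560.5,14,330),[121,56,56.5,202,187])):
  for hh in(-6,-3,0,3):
    r=least_squares(lambda x:(feats(n,np.array(p),x[0],x[1],hh)-m),[.8,48]);print(n,hh,np.degrees(r.x[0]).round(1),r.x[1].round(1),r.cost.round(1),r.fun.round(1))
E
```

```text
w3 model h3 g48 [112.8  35.2  41.6 163.  152.4] meas [117.5, 37, 40.5, 166, 157.5]
-4 [112.6  34.2  40.7 161.1 151.4]
4 [113.4  36.3  42.5 165.5 154.4]
w7 -6 44.2 44.8 21.7 [-4.2 -2.7 -1.5  1.1  3.8]
w7 -3 46.6 47.3 18.6 [-3.8 -2.4 -1.4  0.7  3.8]
w7 0 48.7 49.9 15.8 [-3.4 -2.  -1.3  0.2  3.8]
w7 3 50.7 52.5 13.4 [-2.9 -1.7 -1.1 -0.2  3.7]
w9 -6 33.8 55.4 16.5 [-3.3 -3.9 -0.6  0.7  2.5]
w9 -3 35.9 57.2 16.6 [-3.3 -3.7 -0.7  0.6  2.7]
w9 0 37.9 59.0 16.4 [-3.3 -3.6 -0.7  0.5  2.9]
w9 3 39.8 60.9 16.1 [-3.3 -3.4 -0.8  0.3  3. ]
```

Emit:
{"op": "arm_command", "data": {
  "targets": [
    {"dx": 0, "dy": 0, "dz": 0, "twist": 0, "hand": 1},
    {"dx": -0.005, "dy": 0.0005, "dz": 0.006, "twist": 0, "hand": 1},
    {"dx": -0.009, "dy": 0.001, "dz": 0.011, "twist": 0, "hand": 1},
    {"dx": -0.009, "dy": 0.001, "dz": 0.011, "twist": 0, "hand": 1}
  ],
  "force": 25
}}

```text
time_s: 8.75
eef_pos: [551.2, 14.9, 342.5]
tcp_rot: [0.158, 3.136, 0.001]
contact_force: [0.4, -0.2, 0.3]
gripper_width: 0.121
grasp_force: 25.0
```

```bash
cat > m.py <<'E'
from fit import *
import sys
def edges(n):
    w=cv2.imread(f'pics/{n}.png',0).astype(int)
    c=w[60:300,272:280].mean(1)
    # bright-> dark head: longest run of <62
    dk=c<62; best=(0,0);i=0
    while i<240:
        if dk[i]:
            j=i
            while j<240 and (dk[j] or (j+3<240 and dk[j:j+4].any())): j+=1
            if j-i>best[1]-best[0]: best=(i,j)
            i=j
        else:i+=1
    return best[0]+60,best[1]+60
if __name__=='__main__':
    n=sys.argv[1]; p=None
    if len(sys.argv)>2: p=np.array(eval(sys.argv[2]))
    else: snap('wrist',n); s=observe(); p=np.array(s['eef_pos']); print(p.round(1),np.round(s['contact_force'],1))
    e=edges(n);print('rows',e)
    for h in(-2,0,2,4):
        r=least_squares(lambda x:(feats(n,p,x[0],x[1],h)[[0,4]]-[e[0]-2.5,e[1]+3.5]),[.7,50]);a,g=r.x
        t=p-[0,0,180+h]+(95-g)*np.array([np.cos(a)*.995,-np.cos(a)*.096,-np.sin(a)])
        v=t-[582.1,12.3,124.4];print(h,'a',np.degrees(a).round(1),'g',g.round(1),'tip',t.round(1),'out',(-.64*v[0]+.766*v[2]).round(1),'uphill',(.762*v[0]+.643*v[2]).round(1))
E
python3 m.py w10; for x in "w7 (539.9,-87.6,356.6)" "w8 (553.3,14.2,338.4)" "w9 (560.5,14,330)"; do echo $x; python3 m.py $x; done
```

```text
[551.4  15.  342. ] [-0.5  0.4 -0.2]
rows (120, 187)
-2 a 37.8 g 58.8 tip [579.9  12.3 141.8] out 14.8 uphill 9.5
0 a 39.0 g 60.0 tip [578.5  12.4 140. ] out 14.3 uphill 7.3
2 a 40.2 g 61.3 tip [577.   12.6 138.2] out 13.8 uphill 5.0
4 a 41.4 g 62.6 tip [575.6  12.7 136.6] out 13.5 uphill 2.9
w7 (539.9,-87.6,356.6)
rows (166, 229)
-2 a 46.2 g 46.2 tip [573.5 -90.8 143.4] out 20.0 uphill 5.6
0 a 48.0 g 48.5 tip [570.8 -90.6 142. ] out 20.7 uphill 2.8
2 a 49.7 g 50.9 tip [568.3 -90.3 141. ] out 21.6 uphill 0.1
4 a 51.2 g 53.4 tip [565.8 -90.1 140.2] out 22.5 uphill -2.3
w8 (553.3,14.2,338.4)
rows (162, 226)
-2 a 45.9 g 47.4 tip [586.3  11.  126.2] out -1.3 uphill 4.4
0 a 47.6 g 49.6 tip [583.8  11.3 124.9] out -0.7 uphill 1.6
2 a 49.2 g 51.9 tip [581.3  11.5 123.7] out -0.0 uphill -1.0
4 a 50.7 g 54.2 tip [579.   11.7 122.8] out 0.8 uphill -3.4
w9 (560.5,14,330)
rows (121, 187)
-2 a 36.6 g 57.4 tip [590.5  11.1 129.6] out -1.4 uphill 9.8
0 a 37.8 g 58.6 tip [589.1  11.2 127.6] out -2.0 uphill 7.5
2 a 39.0 g 59.8 tip [587.7  11.4 125.8] out -2.5 uphill 5.2
4 a 40.2 g 61.0 tip [586.3  11.5 124. ] out -3.0 uphill 3.0
```

Emit:
{"op": "arm_command", "data": {
  "targets": [
    {"dx": 0.004, "dy": -0.0005, "dz": -0.005, "twist": 0, "hand": 1},
    {"dx": 0.0085, "dy": -0.001, "dz": -0.01, "twist": 0, "hand": 1},
    {"dx": 0.0085, "dy": -0.001, "dz": -0.01, "twist": 0, "hand": 1}
  ]
}}

```text
time_s: 9.05
eef_pos: [560.5, 14.0, 329.9]
tcp_rot: [-0.158, -3.136, 0.001]
contact_force: [-0.7, -0.1, -0.5]
gripper_width: 0.122
grasp_force: 25.0
```

```bash
python3 m.py w11
```

```text
[560.4  13.9 330.2] [-0.3  0.3  0. ]
rows (120, 186)
-2 a 36.4 g 57.7 tip [590.3  11.  130. ] out -0.9 uphill 9.8
0 a 37.6 g 58.8 tip [588.9  11.1 128.1] out -1.6 uphill 7.5
2 a 38.8 g 60.0 tip [587.5  11.3 126.2] out -2.1 uphill 5.3
4 a 40.0 g 61.2 tip [586.1  11.4 124.4] out -2.5 uphill 3.1
```

Emit:
{"op": "arm_command", "data": {
  "targets": [
    {"dx": 0.0015, "dy": 0, "dz": 0.001, "twist": 0, "hand": 1},
    {"dx": 0.003, "dy": 0, "dz": 0.0025, "twist": 0, "hand": 1},
    {"dx": 0.003, "dy": 0, "dz": 0.0025, "twist": 0, "hand": 1}
  ]
}}

```text
time_s: 9.35
eef_pos: [563.5, 13.9, 334.0]
tcp_rot: [0.158, 3.137, -0.0]
contact_force: [-0.5, 0.6, -0.2]
gripper_width: 0.12
grasp_force: 25.0
```

```bash
python3 m.py w12
```

```text
[563.3  13.9 333.9] [ 0.2 -0.2 -1. ]
rows (120, 186)
-2 a 36.7 g 57.6 tip [593.1  11.  133.5] out -0.1 uphill 14.3
0 a 38.0 g 58.7 tip [591.8  11.1 131.5] out -0.7 uphill 12.0
2 a 39.2 g 59.9 tip [590.4  11.3 129.7] out -1.2 uphill 9.7
4 a 40.4 g 61.2 tip [588.9  11.4 128. ] out -1.6 uphill 7.5
```

Emit:
{"op": "arm_command", "data": {
  "targets": [
    {"dx": -0.007, "dy": 0.0005, "dz": 0.008, "twist": 0, "hand": 1},
    {"dx": -0.0215, "dy": 0.002, "dz": -0.002, "twist": 0, "hand": 1},
    {"dx": -0.0215, "dy": 0.002, "dz": -0.002, "twist": 0, "hand": 1},
    {"dx": -0.0215, "dy": 0.002, "dz": -0.002, "twist": 0, "hand": 1}
  ]
}}

```text
time_s: 9.73
eef_pos: [541.1, 16.1, 332.1]
tcp_rot: [-0.158, -3.137, -0.001]
contact_force: [-0.9, 0.9, 0.1]
gripper_width: 0.124
grasp_force: 25.0
```

```bash
sed -i 's/for h in(-2,0,2,4)/for h in(-8,-5,-2,1)/' m.py; python3 m.py w13
```

```text
[541.7  16.1 332.3] [ 0.6 -0.3 -0.9]
rows (120, 186)
-8 a 32.5 g 55.2 tip [575.   12.8 138.9] out 15.6 uphill 3.9
-5 a 34.4 g 56.6 tip [573.2  13.  135.6] out 14.3 uphill 0.4
-2 a 36.2 g 58.1 tip [571.2  13.2 132.5] out 13.2 uphill -3.0
1 a 38.0 g 59.8 tip [569.2  13.4 129.6] out 12.3 uphill -6.4
```

Emit:
{"op": "arm_command", "data": {
  "targets": [
    {"dx": 0.0045, "dy": -0.0005, "dz": -0.0055, "twist": 0, "hand": 1},
    {"dx": 0.009, "dy": -0.001, "dz": -0.0107, "twist": 0, "hand": 1},
    {"dx": 0.0105, "dy": -0.001, "dz": -0.0125, "twist": 0, "hand": 1},
    {"dx": 0.0105, "dy": -0.001, "dz": -0.0125, "twist": 0, "hand": 1}
  ]
}}

```text
time_s: 10.12
eef_pos: [552.6, 14.8, 318.4]
tcp_rot: [-0.159, -3.137, 0.001]
contact_force: [-1.0, -0.4, -0.2]
gripper_width: 0.118
grasp_force: 25.0
```

```bash
python3 m.py w14
```

```text
[552.4  14.8 318.7] [-0.2 -0.2 -0.2]
rows (120, 186)
-8 a 32.8 g 54.5 tip [586.2  11.5 124.7] out -2.4 uphill 3.4
-5 a 34.7 g 55.9 tip [584.4  11.7 121.5] out -3.7 uphill -0.2
-2 a 36.5 g 57.5 tip [582.4  11.9 118.4] out -4.8 uphill -3.7
1 a 38.3 g 59.2 tip [580.3  12.1 115.5] out -5.7 uphill -7.1
```

Emit:
{"op": "arm_command", "data": {
  "targets": [
    {"dx": 0.001, "dy": 0, "dz": -0.0012, "twist": 0, "hand": 1},
    {"dx": 0.002, "dy": 0, "dz": -0.0023, "twist": 0, "hand": 1},
    {"dx": 0.002, "dy": 0, "dz": -0.0023, "twist": 0, "hand": 1}
  ]
}}

```text
time_s: 10.42
eef_pos: [554.4, 14.9, 317.0]
tcp_rot: [0.158, 3.137, -0.0]
contact_force: [1.6, -0.4, 1.8]
gripper_width: 0.12
grasp_force: 25.0
```

```bash
python3 m.py w15
```

```text
[554.4  14.9 317. ] [2.2 0.2 1.6]
rows (118, 184)
-8 a 32.7 g 55.2 tip [587.7  11.7 123.5] out -4.2 uphill 3.7
-5 a 34.5 g 56.6 tip [585.9  11.8 120.3] out -5.6 uphill 0.2
-2 a 36.3 g 58.1 tip [583.9  12.  117.2] out -6.7 uphill -3.2
1 a 38.1 g 59.8 tip [581.9  12.2 114.3] out -7.6 uphill -6.6
```

Emit:
{"op": "arm_command", "data": {
  "targets": [
    {"dx": 0.0015, "dy": 0, "dz": 0.0018, "twist": 0, "hand": 1},
    {"dx": 0.003, "dy": 0, "dz": 0.0035, "twist": 0, "hand": 1},
    {"dx": 0.0045, "dy": 0, "dz": 0.005, "twist": 0, "hand": 1},
    {"dx": 0.0045, "dy": -0.0005, "dz": 0.005, "twist": 0, "hand": 1}
  ]
}}

```text
time_s: 10.8
eef_pos: [558.5, 14.6, 321.8]
tcp_rot: [-0.158, -3.136, -0.0]
contact_force: [-2.0, 0.6, -1.1]
gripper_width: 0.125
grasp_force: 25.0
```

```bash
python3 m.py w16
```

```text
[558.4  14.5 321.7] [-3.7  0.6 -1.4]
rows (122, 189)
-8 a 34.3 g 55.0 tip [591.3  11.3 127.2] out -3.8 uphill 8.8
-5 a 36.1 g 56.5 tip [589.3  11.5 124. ] out -4.9 uphill 5.2
-2 a 38.0 g 58.2 tip [587.2  11.7 121. ] out -5.9 uphill 1.7
1 a 39.8 g 60.1 tip [585.1  11.9 118.3] out -6.6 uphill -1.6
```

Emit:
{"op": "arm_command", "data": {
  "targets": [
    {"dx": 0.002, "dy": 0, "dz": 0.002, "twist": 0, "hand": 1},
    {"dx": 0.0035, "dy": 0, "dz": 0.0035, "twist": 0, "hand": 1},
    {"dx": 0.005, "dy": 0, "dz": 0.005, "twist": 0, "hand": 1},
    {"dx": 0.005, "dy": -0.0005, "dz": 0.005, "twist": 0, "hand": 1}
  ]
}}

```text
time_s: 11.18
eef_pos: [563.8, 14.1, 327.1]
tcp_rot: [-0.158, -3.138, -0.0]
contact_force: [-4.8, 1.2, 0.1]
gripper_width: 0.122
grasp_force: 25.0
```

```bash
python3 m.py w17
```

```text
[563.7  14.  327. ] [-4.4  0.7 -0.4]
rows (131, 200)
-8 a 38.0 g 53.8 tip [596.   10.9 129.7] out -4.8 uphill 14.0
-5 a 40.0 g 55.8 tip [593.6  11.1 126.8] out -5.5 uphill 10.3
-2 a 42.0 g 57.9 tip [591.1  11.3 124.2] out -5.9 uphill 6.7
1 a 43.9 g 60.2 tip [588.6  11.6 121.9] out -6.1 uphill 3.3
```

Emit:
{"op": "arm_command", "data": {
  "targets": [
    {"dx": 0.002, "dy": 0, "dz": 0.001, "twist": 0, "hand": 1},
    {"dx": 0.003, "dy": 0, "dz": 0.0015, "twist": 0, "hand": 1},
    {"dx": 0.0045, "dy": -0.0005, "dz": 0.002, "twist": 0, "hand": 1},
    {"dx": 0.0045, "dy": -0.0005, "dz": 0.002, "twist": 0, "hand": 1}
  ]
}}

```text
time_s: 11.57
eef_pos: [567.9, 13.5, 328.8]
tcp_rot: [-0.158, -3.136, -0.0]
contact_force: [-8.4, 0.8, -0.1]
gripper_width: 0.121
grasp_force: 25.0
```

```bash
python3 m.py w18
```

```text
[567.9  13.5 328.7] [-6.7  1.   0.2]
rows (134, 204)
-8 a 39.6 g 54.3 tip [599.1  10.5 130.8] out -6.0 uphill 17.0
-5 a 41.7 g 56.4 tip [596.6  10.7 128.1] out -6.5 uphill 13.4
-2 a 43.7 g 58.7 tip [594.   11.  125.7] out -6.6 uphill 9.9
1 a 45.6 g 61.2 tip [591.4  11.2 123.6] out -6.6 uphill 6.6
```

Emit:
{"op": "arm_command", "data": {
  "targets": [
    {"dx": 0, "dy": 0, "dz": -0.001, "twist": 0, "hand": 1},
    {"dx": 0.001, "dy": 0, "dz": -0.0025, "twist": 0, "hand": 1},
    {"dx": 0.002, "dy": 0, "dz": -0.004, "twist": 0, "hand": 1},
    {"dx": 0.003, "dy": -0.0005, "dz": -0.0055, "twist": 0, "hand": 1},
    {"dx": 0.003, "dy": -0.0005, "dz": -0.0055, "twist": 0, "hand": 1}
  ],
  "force": 50
}}

```text
time_s: 12.03
eef_pos: [570.5, 13.1, 322.4]
tcp_rot: [-0.158, -3.135, 0.0]
contact_force: [-6.6, 0.9, -8.6]
gripper_width: 0.117
grasp_force: 50.0
```

```bash
sed -i 's/for h in(-8,-5,-2,1)/for h in(-2,1,4,7)/' m.py; python3 m.py w19
```

```text
[570.5  13.1 322.4] [-7.1  0.9 -9.3]
rows (135, 205)
-2 a 43.8 g 58.7 tip [596.6  10.6 119.3] out -13.2 uphill 7.8
1 a 45.7 g 61.2 tip [594.   10.8 117.2] out -13.1 uphill 4.5
4 a 47.6 g 63.8 tip [591.4  11.1 115.4] out -12.8 uphill 1.4
7 a 49.3 g 66.6 tip [588.9  11.3 113.9] out -12.4 uphill -1.5
```

Emit:
{"op": "arm_command", "data": {
  "targets": [
    {"dx": -0.001, "dy": 0, "dz": -0.0005, "twist": 0, "hand": 1},
    {"dx": -0.0015, "dy": 0, "dz": -0.001, "twist": 0, "hand": 1},
    {"dx": -0.0015, "dy": 0, "dz": -0.001, "twist": 0, "hand": 1}
  ]
}}

```text
time_s: 12.33
eef_pos: [569.6, 13.0, 322.3]
tcp_rot: [0.158, 3.137, 0.0]
contact_force: [-3.5, 0.4, -5.6]
gripper_width: 0.116
grasp_force: 50.0
```

```bash
python3 m.py w20
```

```text
[569.6  13.1 322.3] [-3.3  2.  -3.9]
rows (134, 203)
-2 a 42.7 g 57.4 tip [597.1  10.4 118.8] out -13.9 uphill 7.9
1 a 44.6 g 59.8 tip [594.5  10.6 116.6] out -14.0 uphill 4.4
4 a 46.5 g 62.3 tip [592.   10.9 114.6] out -13.8 uphill 1.2
7 a 48.3 g 65.1 tip [589.4  11.1 112.9] out -13.4 uphill -1.8
```

Emit:
{"op": "arm_command", "data": {
  "targets": [
    {"dx": 0, "dy": 0, "dz": 0, "twist": 0, "hand": 0.66},
    {"dx": 0, "dy": 0, "dz": 0, "twist": 0, "hand": 0.66},
    {"dx": -0.006, "dy": 0.0005, "dz": 0.007, "twist": 0, "hand": 0.66},
    {"dx": -0.012, "dy": 0.001, "dz": 0.0145, "twist": 0, "hand": 0.66},
    {"dx": -0.016, "dy": 0.0015, "dz": 0.019, "twist": 0, "hand": 0.66}
  ]
}}

```text
time_s: 12.8
eef_pos: [553.1, 14.2, 342.7]
tcp_rot: [0.159, 3.136, 0.0]
contact_force: [-0.4, 0.2, 0.5]
gripper_width: 0.169
grasp_force: 0.0
```

```bash
sed -i 's/for h in(-2,1,4,7)/for h in(-4,-2,0,2,4)/' m.py; python3 m.py w21
```

```text
[552.9  14.3 343.3] [ 1.2 -0.3  1.4]
rows (175, 224)
-4 a 17.6 g 21.9 tip [622.2   7.7 145.2] out -9.7 uphill 43.9
-2 a 19.3 g 22.0 tip [621.4   7.7 141.2] out -12.3 uphill 40.7
0 a 21.1 g 22.2 tip [620.4   7.8 137.1] out -14.8 uphill 37.4
2 a 23.0 g 22.5 tip [619.3   7.9 133. ] out -17.2 uphill 33.9
4 a 25.0 g 22.9 tip [617.9   8.1 128.8] out -19.5 uphill 30.1
```

```bash
cat > pb.py <<'E'
from h import *
mouth=np.array([582.1,12.3,124.4]);u=np.array([np.cos(np.radians(-5.5)),np.sin(np.radians(-5.5)),0])
def rows(n,F,a=50,piv=0):
    a=np.radians(a);t=np.cos(a)*u-np.sin(a)*np.array([0,0,1]);nn=np.sin(a)*u+np.cos(a)*np.array([0,0,1])
    o=mouth-t*F; th=np.linspace(0,6.28,60);l=np.cross(t,nn)
    C=lambda x,r:np.array([proj(n,o+t*x+r*(np.cos(k)*nn+np.sin(k)*l)) for k in th])
    k=np.vstack([C(-24,8.8),C(-5,8.8)]);return k[:,1].min()+2.5,C(-5,8.8)[:,1].max()-3.5,np.ptp(k[:,0])
if __name__=='__main__':
    import sys
    for F in(85,81,77,70,64,57,46):
        print(F,[np.round(rows(sys.argv[1],F,a),0).tolist() for a in(40,45,50)])
E
python3 pb.py w21; python3 - <<'E'
import cv2
w=cv2.imread('pics/w21.png',0)
for r in(190,200,210): print(w[r,230:320:2].tolist())
E
```

```text
85 [[147.0, 203.0, 44.0], [163.0, 219.0, 46.0], [182.0, 238.0, 48.0]]
81 [[154.0, 208.0, 43.0], [169.0, 224.0, 45.0], [187.0, 241.0, 47.0]]
77 [[161.0, 214.0, 42.0], [175.0, 228.0, 44.0], [192.0, 244.0, 46.0]]
70 [[172.0, 222.0, 41.0], [185.0, 235.0, 42.0], [201.0, 249.0, 43.0]]
64 [[181.0, 229.0, 39.0], [193.0, 241.0, 41.0], [207.0, 254.0, 42.0]]
57 [[191.0, 237.0, 38.0], [202.0, 247.0, 39.0], [214.0, 258.0, 40.0]]
46 [[205.0, 248.0, 36.0], [214.0, 256.0, 37.0], [224.0, 264.0, 37.0]]
[50, 53, 51, 50, 52, 52, 50, 53, 50, 53, 52, 50, 52, 48, 44, 45, 47, 50, 49, 50, 50, 48, 48, 49, 48, 48, 50, 50, 51, 49, 47, 49, 50, 51, 46, 50, 50, 95, 113, 109, 111, 108, 111, 110, 112]
[48, 78, 99, 49, 51, 52, 47, 53, 51, 51, 51, 51, 49, 48, 45, 44, 46, 50, 47, 48, 50, 51, 51, 49, 50, 49, 51, 49, 49, 51, 51, 49, 47, 47, 47, 48, 50, 75, 113, 111, 110, 110, 109, 111, 148]
[51, 51, 51, 52, 50, 51, 51, 52, 52, 51, 52, 51, 49, 76, 60, 43, 45, 45, 46, 44, 44, 46, 46, 43, 47, 47, 45, 47, 46, 45, 44, 46, 44, 41, 83, 49, 51, 49, 51, 51, 50, 49, 49, 51, 52]
```

Emit:
{"op": "arm_command", "data": {
  "targets": [
    {"dx": 0, "dy": 0, "dz": -0.004, "twist": 0, "hand": 0.66},
    {"dx": 0, "dy": 0, "dz": -0.008, "twist": 0, "hand": 0.66},
    {"dx": 0, "dy": 0, "dz": -0.008, "twist": 0, "hand": 1},
    {"dx": 0, "dy": 0, "dz": -0.008, "twist": 0, "hand": 1},
    {"dx": 0, "dy": 0, "dz": -0.008, "twist": 0, "hand": 1}
  ],
  "force": 50
}}

```text
time_s: 13.27
eef_pos: [553.5, 14.5, 332.9]
tcp_rot: [-0.158, -3.137, 0.001]
contact_force: [-1.2, 0.6, -2.4]
gripper_width: 0.116
grasp_force: 50.0
```

Emit:
{"op": "arm_command", "data": {
  "targets": [
    {"dx": 0.0025, "dy": 0, "dz": -0.0005, "twist": 0, "hand": 1},
    {"dx": 0.005, "dy": -0.0005, "dz": -0.002, "twist": 0, "hand": 1},
    {"dx": 0.0075, "dy": -0.0005, "dz": -0.004, "twist": 0, "hand": 1},
    {"dx": 0.0075, "dy": -0.0005, "dz": -0.004, "twist": 0, "hand": 1}
  ]
}}

```text
time_s: 13.6
eef_pos: [561.3, 14.0, 328.6]
tcp_rot: [-0.158, -3.137, 0.001]
contact_force: [-3.4, 1.0, -4.8]
gripper_width: 0.114
grasp_force: 50.0
```

```bash
python3 m.py w22; python3 pb.py w22|head -5
```

```text
[561.2  13.9 328.8] [-4.   1.1 -4.3]
rows (179, 234)
-4 a 34.1 g 27.0 tip [617.2   8.5 114.6] out -30.0 uphill 20.5
-2 a 37.0 g 28.6 tip [614.    8.8 110.8] out -30.8 uphill 15.6
0 a 40.0 g 30.6 tip [610.3   9.2 107.5] out -31.0 uphill 10.6
2 a 42.9 g 33.1 tip [606.3   9.6 104.7] out -30.6 uphill 5.8
4 a 45.7 g 35.8 tip [602.3  10.  102.5] out -29.7 uphill 1.3
85 [[128.0, 191.0, 50.0], [144.0, 209.0, 53.0], [164.0, 230.0, 55.0]]
81 [[136.0, 197.0, 49.0], [152.0, 215.0, 51.0], [171.0, 234.0, 54.0]]
77 [[144.0, 204.0, 48.0], [159.0, 220.0, 50.0], [177.0, 238.0, 52.0]]
70 [[157.0, 214.0, 46.0], [171.0, 228.0, 47.0], [187.0, 244.0, 49.0]]
64 [[167.0, 222.0, 44.0], [180.0, 235.0, 46.0], [195.0, 249.0, 47.0]]
```

Emit:
{"op": "arm_command", "data": {
  "targets": [
    {"dx": 0.0015, "dy": 0, "dz": -0.002, "twist": 0, "hand": 1},
    {"dx": 0.003, "dy": 0, "dz": -0.004, "twist": 0, "hand": 1},
    {"dx": 0.004, "dy": -0.0005, "dz": -0.0055, "twist": 0, "hand": 1},
    {"dx": 0.004, "dy": -0.0005, "dz": -0.0055, "twist": 0, "hand": 1}
  ]
}}

```text
time_s: 13.98
eef_pos: [565.3, 13.5, 323.7]
tcp_rot: [0.158, 3.137, 0.0]
contact_force: [-3.8, 0.7, 0.1]
gripper_width: 0.117
grasp_force: 50.0
```

```bash
python3 m.py w23; python3 pb.py w23|tail -4
```

```text
[565.3  13.5 323.8] [-3.8  1.7 -0.9]
rows (175, 233)
-4 a 40.0 g 33.6 tip [612.1   9.  108.4] out -31.5 uphill 12.5
-2 a 42.6 g 35.8 tip [608.6   9.3 105.8] out -31.3 uphill 8.3
0 a 45.1 g 38.3 tip [605.2   9.6 103.7] out -30.6 uphill 4.3
2 a 47.4 g 41.0 tip [601.7  10.  102.1] out -29.7 uphill 0.6
4 a 49.5 g 43.7 tip [598.4  10.3 100.9] out -28.5 uphill -2.7
70 [[147.0, 207.0, 48.0], [161.0, 222.0, 50.0], [178.0, 238.0, 52.0]]
64 [[158.0, 215.0, 46.0], [171.0, 229.0, 48.0], [187.0, 243.0, 49.0]]
57 [[170.0, 225.0, 44.0], [182.0, 236.0, 45.0], [196.0, 249.0, 47.0]]
46 [[187.0, 238.0, 41.0], [197.0, 247.0, 42.0], [209.0, 257.0, 43.0]]
```

Emit:
{"op": "arm_command", "data": {
  "targets": [
    {"dx": 0, "dy": 0, "dz": 0, "twist": 0, "hand": 0.66},
    {"dx": 0, "dy": 0, "dz": 0, "twist": 0, "hand": 0.6},
    {"dx": 0, "dy": 0, "dz": 0, "twist": 0, "hand": 0.5},
    {"dx": 0, "dy": 0, "dz": 0, "twist": 0, "hand": 0.5},
    {"dx": 0, "dy": 0, "dz": 0, "twist": 0, "hand": 0.5}
  ]
}}

```text
time_s: 14.45
eef_pos: [565.2, 13.4, 324.0]
tcp_rot: [0.158, 3.137, -0.0]
contact_force: [-0.0, -0.7, 0.8]
gripper_width: 0.244
grasp_force: 0.0
```

```bash
python3 m.py w24|head -2; python3 pb.py w24|tail -5
```

```text
[565.2  13.4 323.9] [-0.4  0.5  0.1]
rows (175, 235)
77 [[133.0, 196.0, 50.0], [148.0, 212.0, 52.0], [167.0, 231.0, 55.0]]
70 [[147.0, 206.0, 48.0], [161.0, 222.0, 50.0], [178.0, 238.0, 52.0]]
64 [[158.0, 215.0, 46.0], [171.0, 229.0, 48.0], [187.0, 243.0, 49.0]]
57 [[170.0, 224.0, 44.0], [182.0, 236.0, 45.0], [196.0, 249.0, 47.0]]
46 [[187.0, 238.0, 41.0], [197.0, 247.0, 42.0], [209.0, 257.0, 43.0]]
```

Emit:
{"op": "arm_command", "data": {
  "targets": [
    {"dx": 0, "dy": 0, "dz": 0, "twist": 0, "hand": 0.2},
    {"dx": 0, "dy": 0, "dz": 0, "twist": 0, "hand": 0.2},
    {"dx": 0.002, "dy": 0, "dz": 0.03, "twist": 0, "hand": 0.2},
    {"dx": 0.005, "dy": 0, "dz": 0.07, "twist": 0, "hand": 0.2},
    {"dx": 0.01, "dy": 0, "dz": 0.11, "twist": 0, "hand": 0.2}
  ]
}}

```text
time_s: 14.92
eef_pos: [574.7, 13.3, 434.9]
tcp_rot: [-0.159, -3.136, 0.001]
contact_force: [-0.9, 0.7, 0.4]
gripper_width: 0.402
grasp_force: 0.0
```

Emit:
{"op": "arm_command", "data": {
  "targets": [
    {"dx": 0.03, "dy": 0.025, "dz": 0, "twist": 0, "hand": 1},
    {"dx": 0.06, "dy": 0.05, "dz": 0, "twist": 0, "hand": 1},
    {"dx": 0.095, "dy": 0.07, "dz": 0, "twist": 0, "hand": 1},
    {"dx": 0.13, "dy": 0.08, "dz": 0, "twist": 0, "hand": 1},
    {"dx": 0.15, "dy": 0.085, "dz": 0, "twist": 0, "hand": 1}
  ],
  "force": 20
}}

```text
time_s: 15.33
eef_pos: [727.3, 101.1, 432.7]
tcp_rot: [-0.153, -3.137, -0.0]
contact_force: [-0.6, -0.2, 0.6]
gripper_width: 0.078
grasp_force: 0.0
```

```bash
cat > pin.py <<'E'
from h import *
import sys
mouth=np.array([582.1,12.3,124.4]);u=np.array([np.cos(np.radians(-5.6)),np.sin(np.radians(-5.6)),0])
t=np.cos(np.radians(50))*u-np.array([0,0,np.sin(np.radians(50))]);nn=np.sin(np.radians(50))*u+np.array([0,0,np.cos(np.radians(50))]);l=np.cross(t,nn)
def mask(n,F):
    o=mouth-t*F;m=np.zeros((420,560),np.uint8);th=np.linspace(0,6.28,30)
    for x0,x1,r in((-24,-5,8.8),(-5,0,10.5),(0,F,6)):
        P=np.array([proj(n,o+t*x+r*(np.cos(k)*nn+np.sin(k)*l)) for x in(x0,x1) for k in th])
        cv2.fillConvexPoly(m,cv2.convexHull((P*16).astype(np.int32)),1,shift=4)
    return m
def meas(n,ref='side0'):
    a=cv2.imread(f'pics/{n}.png').astype(int);b=cv2.imread(f'pics/{ref}.png').astype(int)
    d=(abs(a-b).sum(2)>60).astype(np.uint8)
    roi=cv2.dilate(mask(n,65)|mask(n,11),np.ones((7,7)));d&=roi
    s=[((mask(n,F)&d).sum()/(mask(n,F)|d).sum(),F) for F in range(0,85,3)]
    return sorted(s)[::-1][:4],int(d.sum())
if __name__=='__main__':
    n=sys.argv[1];snap('side',n);s=observe();print(s['time_s'],np.round(s['eef_pos'],1),np.round(s['contact_force'],1));print(meas(n))
E
python3 pin.py s25
python3 - <<'E'
from h import *
H=np.array([628,98,80.]);u=np.array([.995,-.097,0])
o,c=ray('top0',223,157)
for th in np.arange(-.65,-.2,.05):
    p=H-110*np.sin(th)*u+[0,0,110*np.cos(th)]; q=o+c*(p[2]-o[2])/c[2]; print(th.round(2),p.round(1),(q-p)[:2].round(1),proj('side0',p).round(1))
snap('wrist','w25');
E
```

```text
15.3833 [728.8 101.  432. ] [ 0.2  0.6 -1. ]
([(np.float64(0.35390946502057613), 60), (np.float64(0.3487394957983193), 57), (np.float64(0.3442622950819672), 63), (np.float64(0.3416666666666667), 54)], 195)
-0.65 [694.2  91.5 167.6] [-10.3  -0.2] [285.4 158.3]
-0.6 [689.8  92.  170.8] [-6.8 -0.9] [284.2 158.2]
-0.55 [685.2  92.4 173.8] [-3.1 -1.6] [283.  158.1]
-0.5 [680.5  92.9 176.5] [ 0.8 -2.2] [281.7 158.1]
-0.45 [675.6  93.4 179. ] [ 5.  -2.9] [280.3 158.2]
-0.4 [670.6  93.8 181.3] [ 9.3 -3.6] [278.9 158.3]
-0.35 [665.5  94.3 183.3] [13.8 -4.3] [277.5 158.5]
-0.3 [660.3  94.8 185.1] [18.5 -4.9] [276.1 158.8]
-0.25 [655.1  95.4 186.6] [23.4 -5.6] [274.6 159.2]
```

Emit:
{"op": "arm_command", "data": {
  "targets": [
    {"dx": -0.013, "dy": -0.007, "dz": -0.02, "twist": 0, "hand": 1},
    {"dx": -0.013, "dy": -0.007, "dz": -0.05, "twist": 0, "hand": 1},
    {"dx": -0.013, "dy": -0.007, "dz": -0.065, "twist": 0, "hand": 1},
    {"dx": -0.013, "dy": -0.007, "dz": -0.065, "twist": 0, "hand": 1}
  ]
}}

```text
time_s: 15.77
eef_pos: [710.9, 91.3, 365.5]
tcp_rot: [-0.159, -3.133, 0.002]
contact_force: [-0.9, -0.3, -0.0]
gripper_width: 0.006
grasp_force: 0.0
```

Emit:
{"op": "arm_command", "data": {
  "targets": [
    {"dx": -0.006, "dy": 0, "dz": 0, "twist": 0, "hand": 1},
    {"dx": -0.012, "dy": 0, "dz": 0, "twist": 0, "hand": 1},
    {"dx": -0.018, "dy": 0.001, "dz": 0, "twist": 0, "hand": 1},
    {"dx": -0.024, "dy": 0.001, "dz": 0, "twist": 0, "hand": 1},
    {"dx": -0.024, "dy": 0.001, "dz": 0, "twist": 0, "hand": 1}
  ]
}}

```text
time_s: 16.18
eef_pos: [687.1, 92.6, 369.9]
tcp_rot: [0.158, 3.137, 0.001]
contact_force: [-0.5, 0.6, -0.6]
gripper_width: 0.006
grasp_force: 0.0
```

```bash
python3 pin.py s26; python3 - <<'E'
from h import *
snap('wrist','w26');w=cv2.imread('pics/w26.png');s=observe()
# black ball: search
H=np.array([628,98,80.]);u=np.array([.995,-.097,0])
for th in(-.5,-.4,-.3): print(th,proj('w26',H-110*np.sin(th)*u+[0,0,110*np.cos(th)]).round())
E
```

```text
16.2333 [687.5  92.6 369.6] [ 0.4 -0.6  0.1]
([(np.float64(0.3445378151260504), 60), (np.float64(0.34334763948497854), 54), (np.float64(0.3333333333333333), 51), (np.float64(0.32916666666666666), 63)], 186)
-0.5 [274. 238.]
-0.4 [274. 224.]
-0.3 [274. 207.]
```

```bash
cat > ball.py <<'E'
from h import *
import sys
n=sys.argv[1]
if len(sys.argv)<3: snap('wrist',n)
w=cv2.cvtColor(cv2.imread(f'pics/{n}.png'),cv2.COLOR_BGR2GRAY)
H=np.array([628,98,80.]);u=np.array([.995,-.097,0])
m=(w<50).astype(np.uint8);m[275:]=0
k,L,st,ce=cv2.connectedComponentsWithStats(m)
for i in range(1,k):
    if st[i,4]>500: print(st[i].tolist(),ce[i].round(1))
print([(th,proj(n,H-110*np.sin(th)*u+[0,0,110*np.cos(th)]).round().tolist()) for th in(-.5,-.4,-.3,-.2,-.1,0)])
E
python3 ball.py w26 x; python3 - <<'E'
import cv2
w=cv2.imread('pics/w26.png',0); print(w[120:300:4,274].tolist()); print(w[225,200:350:4].tolist())
E
```

```text
[407, 0, 121, 83, 3279] [474.   41.4]
[546, 0, 14, 81, 514] [555.1  25.5]
[250, 191, 48, 84, 2027] [273.9 219.9]
[284, 206, 148, 69, 1500] [354.  251.1]
[378, 225, 62, 50, 785] [412.3 249.7]
[183, 265, 86, 10, 800] [225.9 269.7]
[(-0.5, [274.0, 238.0]), (-0.4, [274.0, 224.0]), (-0.3, [274.0, 207.0]), (-0.2, [274.0, 187.0]), (-0.1, [274.0, 166.0]), (0, [274.0, 144.0])]
[51, 55, 57, 60, 62, 100, 101, 101, 99, 99, 100, 102, 102, 102, 101, 100, 102, 102, 15, 18, 19, 23, 19, 21, 25, 27, 23, 22, 19, 18, 16, 16, 18, 18, 18, 19, 21, 21, 22, 19, 21, 20, 19, 19, 25]
[107, 108, 107, 106, 106, 105, 104, 106, 105, 108, 106, 107, 107, 8, 18, 19, 19, 21, 22, 20, 18, 18, 20, 19, 21, 203, 201, 151, 104, 103, 102, 104, 103, 102, 132, 198, 197, 198]
```

Emit:
{"op": "arm_command", "data": {
  "targets": [
    {"dx": -0.002, "dy": 0, "dz": 0, "twist": 0, "hand": 1},
    {"dx": -0.004, "dy": 0, "dz": 0, "twist": 0, "hand": 1},
    {"dx": -0.0065, "dy": 0.0005, "dz": 0, "twist": 0, "hand": 1},
    {"dx": -0.0065, "dy": 0.0005, "dz": 0, "twist": 0, "hand": 1}
  ]
}}

```text
time_s: 16.62
eef_pos: [681.3, 92.9, 368.8]
tcp_rot: [-0.158, -3.137, 0.0]
contact_force: [0.8, -0.7, -0.0]
gripper_width: 0.008
grasp_force: 0.4
```

```bash
python3 pin.py s27
```

```text
16.6667 [681.4  92.9 368.8] [ 0.8 -0.5  0.6]
([(np.float64(0.3374485596707819), 60), (np.float64(0.33613445378151263), 54), (np.float64(0.3224489795918367), 63), (np.float64(0.32083333333333336), 57)], 191)
```

Emit:
{"op": "arm_command", "data": {
  "targets": [
    {"dx": -0.002, "dy": 0, "dz": 0, "twist": 0, "hand": 1},
    {"dx": -0.0045, "dy": 0, "dz": 0, "twist": 0, "hand": 1},
    {"dx": -0.0065, "dy": 0.0005, "dz": 0, "twist": 0, "hand": 1},
    {"dx": -0.0065, "dy": 0.0005, "dz": 0, "twist": 0, "hand": 1}
  ]
}}

```text
time_s: 17.0
eef_pos: [674.7, 93.5, 368.8]
tcp_rot: [-0.158, -3.137, 0.0]
contact_force: [0.4, -0.7, -0.5]
gripper_width: 0.006
grasp_force: 0.3
```

```bash
python3 pin.py s28
```

```text
17.05 [674.8  93.5 368.8] [ 0.9 -0.5  0. ]
([(np.float64(0.3458333333333333), 54), (np.float64(0.34177215189873417), 51), (np.float64(0.3416666666666667), 57), (np.float64(0.34146341463414637), 60)], 196)
```

Emit:
{"op": "arm_command", "data": {
  "targets": [
    {"dx": -0.002, "dy": 0, "dz": 0, "twist": 0, "hand": 1},
    {"dx": -0.0045, "dy": 0, "dz": 0, "twist": 0, "hand": 1},
    {"dx": -0.0065, "dy": 0.0005, "dz": 0, "twist": 0, "hand": 1},
    {"dx": -0.0065, "dy": 0.0005, "dz": 0, "twist": 0, "hand": 1}
  ]
}}

```text
time_s: 17.38
eef_pos: [668.2, 94.0, 368.8]
tcp_rot: [-0.158, -3.137, 0.0]
contact_force: [-0.2, -0.5, -0.1]
gripper_width: 0.001
grasp_force: 0.2
```

```bash
python3 pin.py s29
```

```text
17.4333 [668.4  94.  368.8] [-0.8 -0.5  0.2]
([(np.float64(0.34710743801652894), 54), (np.float64(0.34297520661157027), 57), (np.float64(0.34274193548387094), 60), (np.float64(0.3375), 51)], 199)
```

Emit:
{"op": "arm_command", "data": {
  "targets": [
    {"dx": -0.002, "dy": 0, "dz": 0, "twist": 0, "hand": 1},
    {"dx": -0.0045, "dy": 0, "dz": 0, "twist": 0, "hand": 1},
    {"dx": -0.0065, "dy": 0.0005, "dz": 0, "twist": 0, "hand": 1},
    {"dx": -0.0065, "dy": 0.0005, "dz": 0, "twist": 0, "hand": 1}
  ]
}}

```text
time_s: 17.77
eef_pos: [661.7, 94.5, 368.8]
tcp_rot: [-0.158, -3.137, 0.0]
contact_force: [-0.1, 0.2, -0.2]
gripper_width: 0.003
grasp_force: 0.1
```

```bash
python3 pin.py s30
```

```text
17.8167 [661.9  94.5 368.8] [ 0.5 -0.4  0.2]
([(np.float64(0.3453815261044177), 60), (np.float64(0.3442622950819672), 54), (np.float64(0.3401639344262295), 57), (np.float64(0.3347107438016529), 51)], 201)
```

Emit:
{"op": "arm_command", "data": {
  "targets": [
    {"dx": -0.0025, "dy": 0, "dz": 0, "twist": 0, "hand": 1},
    {"dx": -0.005, "dy": 0, "dz": 0, "twist": 0, "hand": 1},
    {"dx": -0.0075, "dy": 0.0005, "dz": 0, "twist": 0, "hand": 1},
    {"dx": -0.0075, "dy": 0.0005, "dz": 0, "twist": 0, "hand": 1}
  ]
}}

```text
time_s: 18.15
eef_pos: [654.2, 95.0, 368.9]
tcp_rot: [-0.158, -3.137, 0.0]
contact_force: [-0.1, -0.5, -0.0]
gripper_width: 0.006
grasp_force: 0.1
```

```bash
python3 pin.py s31; python3 ball.py w31|grep -v '\[4\|\[5'
```

```text
18.2 [654.3  95.  368.8] [ 0.4 -0.3  0.3]
([(np.float64(0.35537190082644626), 54), (np.float64(0.3514644351464435), 51), (np.float64(0.34893617021276596), 48), (np.float64(0.345679012345679), 57)], 201)
[250, 196, 52, 79, 2149] [275.6 223.3]
[284, 234, 146, 41, 1297] [352.3 260.3]
[183, 265, 86, 10, 792] [225.8 269.8]
[(-0.5, [276.0, 291.0]), (-0.4, [276.0, 280.0]), (-0.3, [276.0, 266.0]), (-0.2, [276.0, 250.0]), (-0.1, [276.0, 231.0]), (0, [276.0, 211.0])]
```

Emit:
{"op": "arm_command", "data": {
  "targets": [
    {"dx": -0.0025, "dy": 0, "dz": 0, "twist": 0, "hand": 1},
    {"dx": -0.005, "dy": 0, "dz": 0, "twist": 0, "hand": 1},
    {"dx": -0.0075, "dy": 0.001, "dz": 0, "twist": 0, "hand": 1},
    {"dx": -0.0075, "dy": 0.001, "dz": 0, "twist": 0, "hand": 1}
  ]
}}

```text
time_s: 18.58
eef_pos: [646.7, 96.1, 368.8]
tcp_rot: [-0.158, -3.137, 0.0]
contact_force: [0.0, 0.1, 0.1]
gripper_width: 0.002
grasp_force: 0.1
```

```bash
python3 pin.py s32
```

```text
18.6333 [646.8  96.  368.9] [-0.3  0.4 -0.4]
([(np.float64(0.3701657458563536), 18), (np.float64(0.36813186813186816), 21), (np.float64(0.3575418994413408), 15), (np.float64(0.35195530726256985), 12)], 163)
```

The pin dropped at lever ≈ 0.02 rad. I'll back off the ball and go to the head.

Emit:
{"op": "arm_command", "data": {
  "targets": [
    {"dx": 0.008, "dy": 0, "dz": 0, "twist": 0, "hand": 1},
    {"dx": 0.014, "dy": 0, "dz": 0.015, "twist": 0, "hand": 1},
    {"dx": 0.014, "dy": 0, "dz": 0.05, "twist": 0, "hand": 1},
    {"dx": 0.005, "dy": 0, "dz": 0.085, "twist": 0, "hand": 1},
    {"dx": -0.02, "dy": -0.02, "dz": 0.085, "twist": 0, "hand": 1}
  ]
}}

```text
time_s: 19.05
eef_pos: [629.6, 78.7, 459.2]
tcp_rot: [0.152, 3.131, 0.002]
contact_force: [2.2, -1.1, 0.4]
gripper_width: 0.008
grasp_force: 0.0
```

Emit:
{"op": "arm_command", "data": {
  "targets": [
    {"dx": -0.03, "dy": -0.02, "dz": 0, "twist": 0, "hand": 1},
    {"dx": -0.06, "dy": -0.04, "dz": 0, "twist": 0, "hand": 1},
    {"dx": -0.088, "dy": -0.06, "dz": 0, "twist": 0, "hand": 1},
    {"dx": -0.088, "dy": -0.06, "dz": -0.03, "twist": 0, "hand": 1},
    {"dx": -0.088, "dy": -0.06, "dz": -0.06, "twist": 0, "hand": 1}
  ]
}}

```text
time_s: 19.47
eef_pos: [538.8, 14.7, 395.3]
tcp_rot: [0.16, 3.133, 0.004]
contact_force: [1.5, 1.2, -0.4]
gripper_width: 0.006
grasp_force: 0.0
```

```bash
python3 pin.py s33; python3 - <<'E'
from h import *
snap('wrist','w33')
w=cv2.imread('pics/w33.png')[90:390,180:380];t=cv2.imread('pics/side0.png');s=cv2.imread('pics/s33.png')
m=np.zeros((600,800,3),np.uint8);m[:,:400]=cv2.resize(w,(400,600),interpolation=cv2.INTER_CUBIC)
for i,x in enumerate((s[140:215,230:330],t[140:215,230:330])): m[i*300:i*300+300,400:]=cv2.resize(x,(400,300),interpolation=cv2.INTER_CUBIC)
cv2.imwrite('pics/m33.png',m)
for p in((559.7,14.5,151.2),(582.1,12.3,124.4)): print(proj('w33',p).round(),proj('s33',p).round())
E
```

```text
19.5167 [537.9  15.9 388.9] [-2.8 -0.3 -7.4]
([(np.float64(0.35545023696682465), 18), (np.float64(0.35096153846153844), 15), (np.float64(0.34615384615384615), 12), (np.float64(0.33488372093023255), 21)], 201)
[277. 257.] [266. 198.]
[277. 271.] [273. 201.]
```

View pics/m33.png

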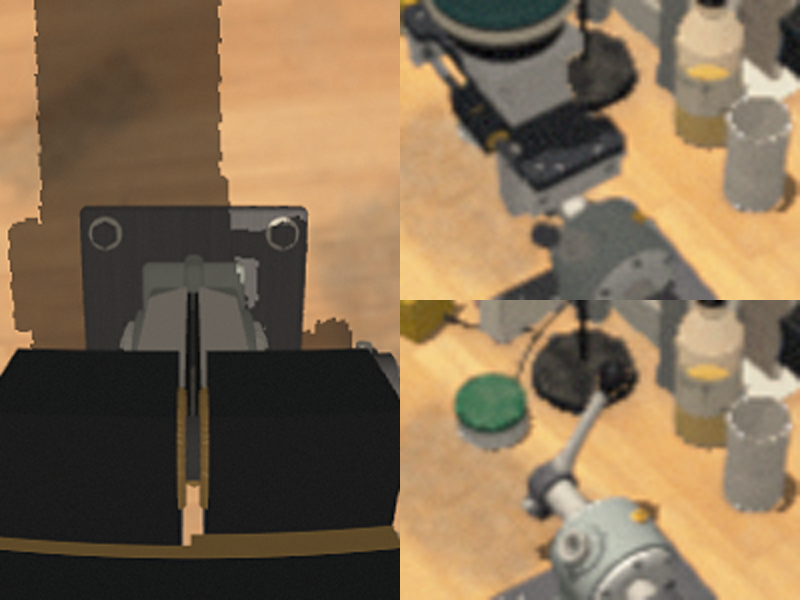

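The side view shows the dark head at full pixel (266,199), which matches the prediction for the flange 11 mm off the mouth. The pin is caught, so I'll push it home along the bore.

Emit:
{"op": "arm_command", "data": {
  "targets": [
    {"dx": 0, "dy": 0, "dz": -0.014, "twist": 0, "hand": 1},
    {"dx": 0, "dy": 0, "dz": -0.028, "twist": 0, "hand": 1},
    {"dx": 0, "dy": 0, "dz": -0.028, "twist": 0, "hand": 1},
    {"dx": 0.0055, "dy": -0.0005, "dz": -0.0345, "twist": 0, "hand": 1},
    {"dx": 0.0095, "dy": -0.001, "dz": -0.0395, "twist": 0, "hand": 1}
  ]
}}

```text
time_s: 19.98
eef_pos: [549.7, 15.0, 355.3]
tcp_rot: [0.158, 3.136, 0.0]
contact_force: [-0.7, -0.3, 1.1]
gripper_width: 0.007
grasp_force: 0.5
```

Emit:
{"op": "arm_command", "data": {
  "targets": [
    {"dx": 0, "dy": 0, "dz": 0, "twist": 0, "hand": 1},
    {"dx": 0.0015, "dy": 0, "dz": -0.0015, "twist": 0, "hand": 1},
    {"dx": 0.003, "dy": 0, "dz": -0.0035, "twist": 0, "hand": 1},
    {"dx": 0.003, "dy": 0, "dz": -0.0035, "twist": 0, "hand": 1}
  ]
}}

```text
time_s: 20.32
eef_pos: [551.9, 15.0, 350.9]
tcp_rot: [0.158, 3.137, -0.0]
contact_force: [-0.6, 0.5, 1.0]
gripper_width: 0.003
grasp_force: 0.5
```

Emit:
{"op": "arm_command", "data": {
  "targets": [
    {"dx": 0.0015, "dy": 0, "dz": -0.0015, "twist": 0, "hand": 1},
    {"dx": 0.0025, "dy": 0, "dz": -0.003, "twist": 0, "hand": 1},
    {"dx": 0.0025, "dy": 0, "dz": -0.003, "twist": 0, "hand": 1}
  ]
}}

```text
time_s: 20.57
eef_pos: [554.2, 15.0, 347.7]
tcp_rot: [-0.158, -3.137, -0.0]
contact_force: [-1.7, 1.0, 2.1]
gripper_width: 0.003
grasp_force: 1.4
```

```bash
python3 pin.py s34
```

```text
20.6167 [554.1  15.  347.8] [-1.3  1.9  2. ]
([(np.float64(0.37962962962962965), 33), (np.float64(0.3778801843317972), 36), (np.float64(0.3755868544600939), 30), (np.float64(0.3738738738738739), 39)], 196)
```

Emit:
{"op": "arm_command", "data": {
  "targets": [
    {"dx": 0.001, "dy": 0, "dz": -0.001, "twist": 0, "hand": 1},
    {"dx": 0.002, "dy": 0, "dz": -0.0023, "twist": 0, "hand": 1},
    {"dx": 0.003, "dy": -0.0005, "dz": -0.0035, "twist": 0, "hand": 1},
    {"dx": 0.003, "dy": -0.0005, "dz": -0.0035, "twist": 0, "hand": 1}
  ]
}}

```text
time_s: 20.95
eef_pos: [557.2, 14.4, 344.0]
tcp_rot: [-0.158, -3.138, 0.0]
contact_force: [0.1, -1.6, 0.7]
gripper_width: -0.0
grasp_force: 0.2
```

Emit:
{"op": "arm_command", "data": {
  "targets": [
    {"dx": 0.001, "dy": 0, "dz": -0.001, "twist": 0, "hand": 1},
    {"dx": 0.002, "dy": 0, "dz": -0.0025, "twist": 0, "hand": 1},
    {"dx": 0.002, "dy": 0, "dz": -0.0025, "twist": 0, "hand": 1}
  ]
}}

```text
time_s: 21.2
eef_pos: [558.8, 14.2, 342.0]
tcp_rot: [-0.159, -3.136, -0.0]
contact_force: [-12.0, 0.2, 17.0]
gripper_width: 0.007
grasp_force: 10.6
```

```bash
python3 - <<'E'
from h import *
s=observe();print(s['eef_pos'],s['contact_force'],s['wrist_torque']);snap('wrist','w35')
# head dark rows in centre col
w=cv2.imread('pics/w35.png',0);print(w[200:290:3,276].tolist());print(w[230:290:6,240:312:4].tolist())
E
```

```text
[558.82438418  14.21048695 342.04091174] [-11.99811076   0.15148131  16.99296112] [ 0.02549483  2.95576971 -0.07150426]
[51, 49, 49, 75, 73, 83, 85, 86, 84, 84, 82, 76, 57, 47, 52, 50, 38, 37, 35, 35, 37, 36, 38, 37, 40, 35, 33, 54, 58, 61]
[[50, 51, 84, 69, 70, 71, 73, 71, 79, 82, 81, 71, 74, 73, 74, 70, 82, 108], [51, 50, 80, 73, 74, 81, 97, 100, 102, 57, 103, 101, 98, 80, 73, 73, 82, 103], [50, 76, 73, 72, 99, 100, 101, 100, 93, 52, 94, 100, 101, 100, 99, 73, 74, 74], [85, 78, 78, 89, 101, 100, 100, 101, 94, 38, 94, 100, 100, 100, 100, 90, 77, 78], [79, 80, 82, 101, 100, 99, 100, 100, 86, 35, 87, 100, 101, 99, 100, 99, 80, 77], [83, 81, 82, 100, 99, 99, 100, 101, 81, 37, 82, 100, 100, 99, 100, 100, 82, 81], [22, 21, 21, 21, 20, 18, 20, 16, 81, 38, 79, 17, 20, 21, 20, 20, 23, 21], [26, 24, 24, 22, 25, 25, 24, 22, 76, 40, 80, 23, 25, 24, 24, 23, 26, 24], [24, 25, 25, 24, 23, 26, 23, 17, 62, 33, 65, 21, 25, 22, 25, 25, 24, 25], [25, 23, 23, 26, 25, 24, 23, 36, 48, 58, 48, 32, 24, 24, 24, 23, 24, 23]]
```

The force is 21 N straight along the bore, at the tool position predicted for home, so the flange is seated. I'll retreat and verify.

Emit:
{"op": "arm_command", "data": {
  "targets": [
    {"dx": -0.006, "dy": 0, "dz": 0.008, "twist": 0, "hand": 1},
    {"dx": -0.02, "dy": 0.001, "dz": 0.03, "twist": 0, "hand": 1},
    {"dx": -0.04, "dy": 0.001, "dz": 0.06, "twist": 0, "hand": 1},
    {"dx": -0.05, "dy": 0.001, "dz": 0.09, "twist": 0, "hand": 1},
    {"dx": -0.05, "dy": 0.03, "dz": 0.11, "twist": 0, "hand": 1}
  ]
}}

```text
time_s: 21.67
eef_pos: [507.8, 39.7, 454.8]
tcp_rot: [0.169, 3.134, 0.001]
contact_force: [0.8, -1.6, 0.5]
gripper_width: 0.005
grasp_force: 0.0
```

Emit:
{"op": "arm_command", "data": {
  "targets": [
    {"dx": -0.02, "dy": 0.035, "dz": 0, "twist": 0, "hand": 1},
    {"dx": -0.04, "dy": 0.07, "dz": 0, "twist": 0, "hand": 1},
    {"dx": -0.06, "dy": 0.105, "dz": 0, "twist": 0, "hand": 1},
    {"dx": -0.07, "dy": 0.14, "dz": 0, "twist": 0, "hand": 1},
    {"dx": -0.07, "dy": 0.16, "dz": 0, "twist": 0, "hand": 1}
  ]
}}

```text
time_s: 22.08
eef_pos: [436.8, 207.8, 452.3]
tcp_rot: [0.152, 3.138, 0.003]
contact_force: [-0.7, -0.2, 0.3]
gripper_width: 0.003
grasp_force: 0.0
```

```bash
python3 pin.py s36; python3 - <<'E'
from pin import *
# dark head centroid in side view vs model for each F
w=cv2.imread('pics/s36.png',0)
for n in('s25','s33','s36'):
    w=cv2.imread(f'pics/{n}.png',0).astype(float);r=[]
    for F in range(0,75,2):
        o=mouth-t*F;P=np.array([proj(n,o+t*x) for x in(-20,-15,-10)]).round().astype(int)
        r.append((np.mean([w[y-1:y+2,x-1:x+2].mean() for x,y in P]),F))
    print(n,[(int(a),F) for a,F in sorted(r)[:4]])
H=np.array([628,98,80.])
snap('top','t36');g=cv2.imread('pics/t36.png',0)
for th in(-.5,-.1,0,.05,.1,.2):
    p=H-110*np.sin(th)*np.array([.995,-.097,0])+[0,0,110*np.cos(th)];q=[proj(k,p) for k in('t36','s36')]
    print(th,[q_.round().tolist() for q_ in q],g[int(q[0][1])-2:int(q[0][1])+3,int(q[0][0])-2:int(q[0][0])+3].mean().round())
E
```

```text
22.1333 [437.4 210.3 452.1] [-2.1  4.3 -0.3]
([(np.float64(0.41935483870967744), 0), (np.float64(0.408), 3), (np.float64(0.4065040650406504), 6), (np.float64(0.3656716417910448), 15)], 103)
s25 [(107, 58), (107, 60), (110, 64), (110, 66)]
s33 [(54, 18), (54, 20), (54, 22), (55, 14)]
s36 [(85, 0), (93, 2), (93, 4), (93, 6)]
-0.5 [[222.0, 157.0], [282.0, 158.0]] 129.0
-0.1 [[220.0, 171.0], [270.0, 161.0]] 128.0
0 [[220.0, 175.0], [267.0, 162.0]] 69.0
0.05 [[220.0, 177.0], [265.0, 163.0]] 36.0
0.1 [[219.0, 179.0], [264.0, 164.0]] 36.0
0.2 [[219.0, 183.0], [261.0, 165.0]] 82.0
```

The pin measures home (flange at 0) and the lever is held at about 0.05 rad. I'll hand it in.

```bash
python3 -c "
from bench import sign_off
print(sign_off())"
```

```text
the job is handed in; nothing more can be done
None
```

The job is handed in: the locking pin is fully home in the bush with its flange on the mouth, and the lever is locked at about 0.05 rad. No verdict came back on hand-in. The first insertion missed the bush and had to be repeated. I stopped the lever as soon as the pin dropped, and the robot clock stood at about 22 s of the 61 s allowed.

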